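# Put the containers back in their fitted holders

### The arm

A 6-joint arm with a two-finger parallel gripper is mounted at the origin on a cart in front of the work surface, level with it; the furniture and walls round the work are solid. World frame = base frame: x ahead of the robot, y to its left, z up, the work surface at z = 0. Lengths are in mm, angles in rad, forces in N, time in s.
With the tool pointing down it reaches from about 300 to 775 mm from the base axis. Payload 14.6 kg.
Tool frame: the origin (TCP) lies between the finger pads; the fingertips stand 11 mm ahead of it and the grasp point (between the pads) lies 8 mm behind it; z points along the fingers, y is the direction in which the jaws open and shut (so a half turn about z gives the same grasp; the last joint's range is limited). The gripper opens to 94 mm and grips with 3 to 60 N. Pads are 16 mm wide; open, the fingers measure 119 mm over their backs; the gripper's body (75 mm by 177 mm) begins 78 mm behind the grasp point.
Start: joints at [1.272, 0.3, 1.521, -0, 1.321, -0.067], TCP at [126.349, 535.28, 181.346] pointing down, gripper open.
Joint ranges: [-3.03, 3.03], [-0.79, 2.21], [0.23, 2.52], [-1.04, 4.18], [0, 3.07], [-2.55, 2.55]. Speed limits (rad/s): [2.22, 2.22, 2.57, 3.14, 3.14, 3.14].

### API

Orientations are given as [roll, pitch, yaw] about the fixed x, y, z axes, in that order (R = Rz(yaw) Ry(pitch) Rx(roll)).
In Python, from cell import * gives the robot as it stands.
- The arm moves only by the tool arm_command, never from a script. Its argument "deltas" is a list of rows, each an object with "xyz": the shift along the world's x, y, z in m, a list of three; "turn": the turn, a rotation vector about the world's x, y, z in rad, a list of three. A call has 1 to 12 rows; each row shifts and turns the commanded pose from where the row before left it; what a row does not reach is not made up. A row lasts 1/8 s, in which the tool goes at most 62.5 mm and 10.7 degrees, less where a joint would pass 70% of its speed; a pose out of reach is approached as far as the arm can. A call with a gripper value outside its range is refused whole. "gripper" is the closure, from 0 (fully open) to 1 (shut), set as the call begins (left out, the last holds). The fingers move at their own pace and stop on an object; "force" is the grip in N (left out, the last holds). Time passes only in rows, so rows that do not move let the fingers close. It gives the time, the measured TCP pose, the force and the opening at its end, in the units of the state.
- read_state(): the state, without advancing time (a new reading comes with each control period).
- camera(name): name is "scene" or "top"; returns a dict with "color" (480x640x3 uint8, red, green, blue), "fx", "fy", "cx", "cy" (pixels), "k1" (the pictures are not rectified: a ray, as slopes to the right and down, at radius r is drawn at 1 + k1 r^2 times it, then the intrinsics apply), "rvec" (rotation vector, rad) and "tvec" (3), from world to camera coordinates, as OpenCV has them. Camera axes: x right, y down, z forward; pixel columns grow to the right and rows downward; lengths in mm; the calibration is good to about 2 mm. A picture is of the moment at which its call begins. There is no depth.
- sign_off(): hands the job in, once; it reports no verdict.
The state is a dict: "clock": time; "joints": joint angles; "qd": joint speeds; "effort": joint torques, N m; "eef_pos": TCP position; "eef_rot": TCP orientation; "wrist_force": force on the tool from outside, world axes, zero at the start; "moment": the same for the moment, N m; "finger_gap": finger opening in mm.
Only numpy, scipy, OpenCV 4.12 (cv2) and the standard library are available. Lean on these libraries where they do the work, as an engineer would, in place of code of your own. Each camera call takes 0.05 s, during which the arm holds its last target.

### The job

Put each of the four containers upright into the wooden holder made for it: the small dropper bottle in the small round recess, the square spice jar in the square recess, the wide red-lidded jar in the large round recess and the cup in the oblong recess with its handle along the recess. Each must stand flat on the floor of its recess, roughly in the middle, let go; leave the two drinking flasks standing where they are.

Things in the scene. Friction and masses are not known exactly. Their poses are not given: they have to be found in the camera images.
- dropper_bottle: Small round brown dropper bottle, 102 mm high, loose, about 70 g: body 33 mm across up to 70 mm height, then a black collar 24 mm across (62 to 77 mm) and a slim rubber bulb. Origin: centre of its underside; z up along the bottle.
- spice_jar: Square-bodied spice jar with rounded corners and a round yellow-brown screw lid, 99 mm high, loose, about 110 g: body 45 mm across its flats, lid 45 mm in diameter from 78 to 99 mm height. The lid does not come off. Origin: centre of its underside; z up, x and y square to the flat sides.
- preserve_jar: Wide clear glass jar with a red lid, 80 mm high, loose, about 270 g: body 58 to 60 mm across, lid 57 mm in diameter from 69 to 80 mm height. The lid does not come off. Origin: centre of its underside; z up, x and y square to its sides.
- cup: Small low cup, dark blue above and white below, 52 mm high, empty, open at the top, loose, about 130 g. The round bowl is 62 mm in diameter at the rim, narrower at the foot; the handle stands out to its -y side; bowl and handle together measure 89 mm along y. Origin: at underside height, midway along those 89 mm; the bowl's axis is 13 mm from the origin toward +y. z up. Pinched across the bowl along x, with the fingers near 35 mm height, it lifts level.
- small_round_holder: Fixed pale wooden block, 16 mm high, with one round recess 8 mm deep in its top (recess floor 8 mm above the worktop); block 62 x 62 mm, recess 49 mm in diameter. Origin: centre of the underside, directly below the middle of the recess; z up.
- square_holder: Fixed pale wooden block, 16 mm high, with one square recess 8 mm deep in its top (recess floor 8 mm above the worktop); block 76 x 76 mm, recess 62 x 62 mm. Origin: centre of the underside, directly below the middle of the recess; z up, x and y along the sides.
- large_round_holder: Fixed pale wooden block, 16 mm high, with one round recess 8 mm deep in its top (recess floor 8 mm above the worktop); block 90 x 90 mm, recess 78 mm in diameter. Origin: centre of the underside, directly below the middle of the recess; z up.
- oblong_holder: Fixed pale wooden block, 16 mm high, with one oblong recess 8 mm deep in its top (recess floor 8 mm above the worktop); block 94 mm (x) by 119 mm (y), recess 78 mm (x) by 105 mm (y). Origin: centre of the underside, directly below the middle of the recess; z up, y along the long side.
- pink_flask: Pale pink drinking flask, 73 mm across, 207 mm high, standing loose at the left. Bystander: stays where it is. Origin: centre of its underside, z up.
- blue_flask: Blue drinking flask with a carrying loop, 75 mm across, 230 mm high, standing loose at the right. Bystander: stays where it is. Origin: centre of its underside, z up.
Things that resemble listed ones, but are neither listed nor needed, are in the scene too. What is shaped like the dropper_bottle but purple is not meant.

How it is judged:
By the outcome, as a careful person would: the job done as asked, in the order asked, and still so for the second after the job is handed in, with the robot touching nothing.
It also fails if it takes over 106 s, if anything falls off the work surface, if the arm or the gripper's body presses on something with over 40 N, if the wrist force passes 120 N, or if a joint passes its speed limit or range.

## Working session

There is one attempt and no reset: what is moved stays moved. The work goes in short steps, Python scripts to look and compute and a tool call to move; the robot and the scene stay as the last step left them, time stands still between calls to the robot, and variables do not carry over. Pictures are saved under pics/ and viewed, and the job is handed in when it is done.

Besides the shell and the picture viewer there is one more tool, called in YAML: its name, and indented under it one key for each argument. arm_command: Moves the arm, as the interface text tells. Its arguments: {"type":"object","properties":{"deltas":{"type":"array","items":{"type":"object","properties":{"xyz":{"type":"array","items":{"type":"number"}},"turn":{"type":"array","items":{"type":"number"}}}}},"gripper":{"type":"number"},"force":{"type":"number"}},"required":["deltas"]}

```bash
mkdir -p pics; ls
cat > h.py <<'E'
import numpy as np, cv2
from cell import *
def save(c,n): cv2.imwrite('pics/'+n+'.png',cv2.cvtColor(c,cv2.COLOR_RGB2BGR))
E
python3 - <<'E'
from h import *
import pickle
for n in('scene','top'):
    c=camera(n); save(c['color'],n+'0'); pickle.dump(c,open(n+'0.pkl','wb'))
    print(n,{k:v for k,v in c.items() if k!='color'})
print(read_state())
E
```

```text
pics
scene {'fx': 554.8641085513581, 'fy': 554.8641085513581, 'cx': 319.0761546839958, 'cy': 239.35125420888218, 'k1': -0.07316096404576856, 'rvec': array([ 0.08012407,  2.83313582, -1.25694084]), 'tvec': array([ 521.33350286,   62.28174367, 1364.08809474])}
top {'fx': 568.9902849249465, 'fy': 568.9902849249465, 'cx': 312.82446616923227, 'cy': 229.8219796970505, 'k1': -0.09207330155622381, 'rvec': array([ 2.20208251, -2.13633019,  0.08334882]), 'tvec': array([ -54.55429779,  498.12698409, 1528.64993025])}
{'clock': 0.1, 'joints': array([ 1.27236318e+00,  3.00403131e-01,  1.52148890e+00,  2.15724208e-06,
        1.32068016e+00, -6.66172159e-02]), 'qd': array([-0.00117097, -0.00225294, -0.00287323, -0.00028628,  0.00199717,
        0.00041263]), 'effort': array([ 3.60776845e-03, -5.32643402e+01, -3.53289235e+01,  7.10548251e-02,
        2.33801227e-02, -1.57870609e-04]), 'eef_pos': array([126.30020691, 535.05393399, 180.86261413]), 'eef_rot': array([-3.14061543e+00, -6.72905338e-05,  2.90977616e+00]), 'wrist_force': array([ 0.74375597,  0.05033159, -0.73273782]), 'moment': array([ 0.00791446, -0.00596153, -0.02927962]), 'finger_gap': 93.86119968479251}
```

View pics/scene0.png

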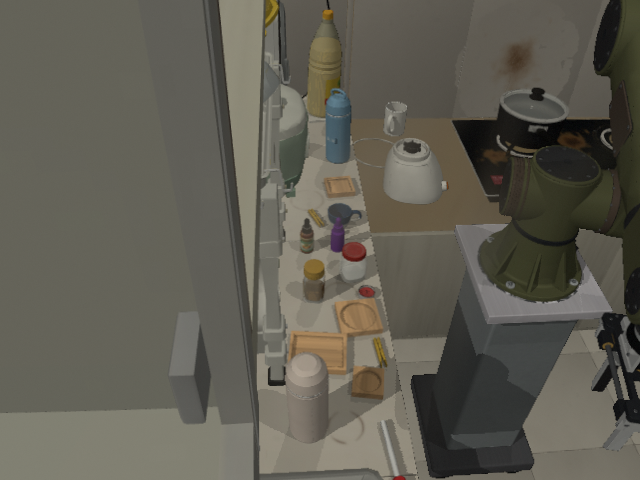

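View pics/top0.png

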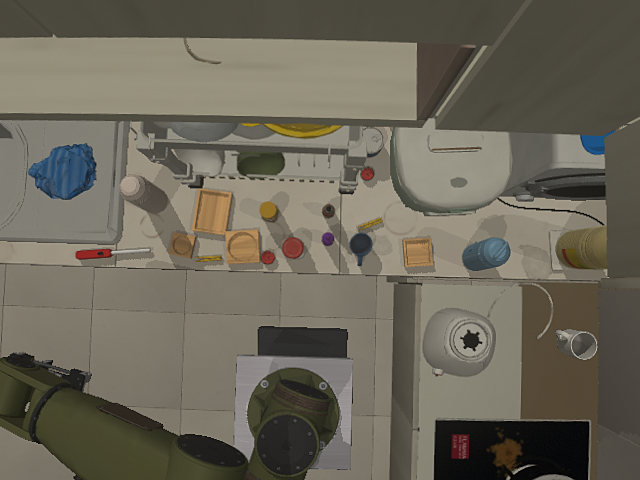

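```bash
cat >> h.py <<'E'
def RT(c): return cv2.Rodrigues(np.array(c['rvec']))[0],np.array(c['tvec']).reshape(3)
def ray(c,uv):
    R,t=RT(c); p=(np.array(uv,float)-[c['cx'],c['cy']])/[c['fx'],c['fy']]
    q=p.copy()
    for _ in range(30): q=p/(1+c['k1']*(q@q))
    return -R.T@t, R.T@np.array([q[0],q[1],1.])
def onz(c,uv,z):
    o,d=ray(c,uv); return o+d*(z-o[2])/d[2]
def proj(c,P):
    R,t=RT(c); K=np.array([[c['fx'],0,c['cx']],[0,c['fy'],c['cy']],[0,0,1.]])
    return cv2.projectPoints(np.atleast_2d(np.array(P,float)),R,t,K,np.array([c['k1'],0,0,0,0.]))[0].reshape(-1,2)
def crop(img,u0,v0,u1,v1,s,n):
    a=cv2.resize(img[v0:v1,u0:u1],None,fx=s,fy=s,interpolation=cv2.INTER_CUBIC)
    step=20
    for u in range((u0//step+1)*step,u1,step): cv2.putText(a,str(u),(int((u-u0)*s),8),0,.3,(255,0,255),1); a[:12:2,int((u-u0)*s)]=(255,0,255)
    for v in range((v0//step+1)*step,v1,step): cv2.putText(a,str(v),(0,int((v-v0)*s)),0,.3,(255,0,255),1); a[int((v-v0)*s),:12:2]=(255,0,255)
    save(a,n)
E
python3 - <<'E'
from h import *
import pickle
t=pickle.load(open('top0.pkl','rb'));s=pickle.load(open('scene0.pkl','rb'))
crop(t['color'],110,165,310,280,4,'t1'); crop(t['color'],300,150,520,285,3.6,'t2'); crop(s['color'],260,160,420,300,4,'s1');crop(s['color'],260,280,420,420,4,'s2')
E
```

```text
(no output)
```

View pics/t1.png

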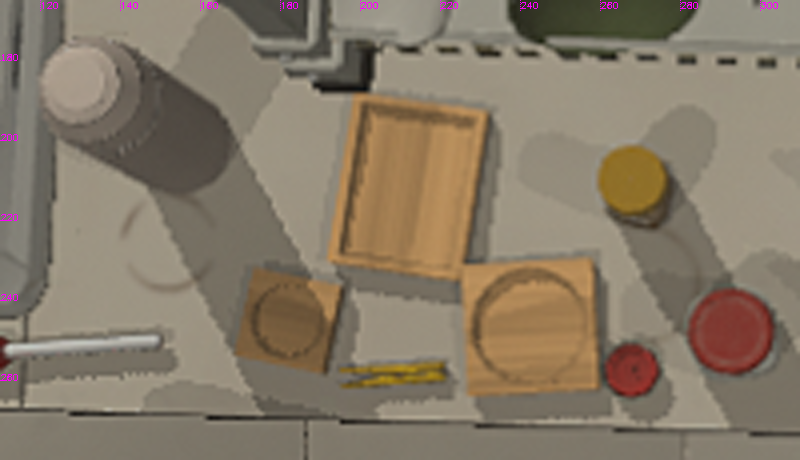

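View pics/t2.png

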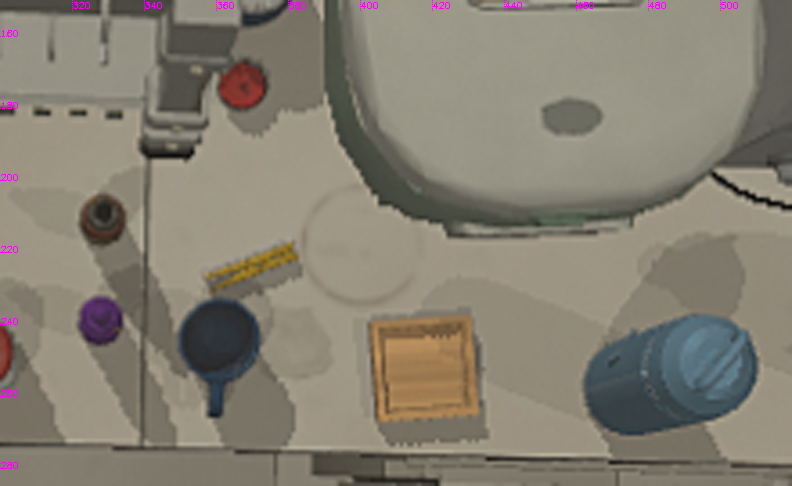

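View pics/s1.png

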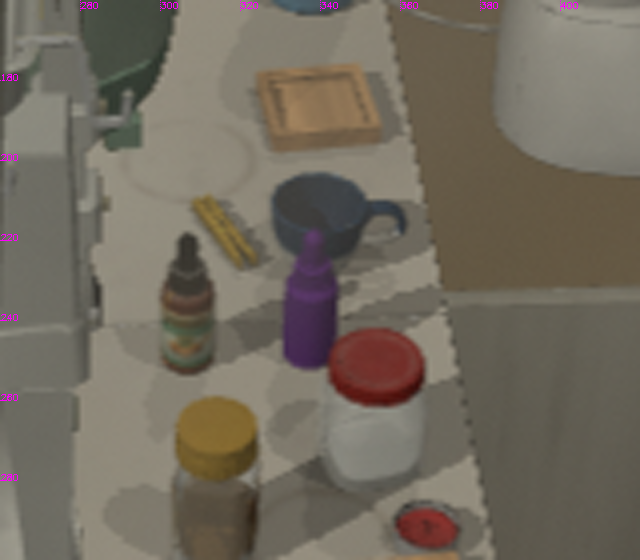

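View pics/s2.png

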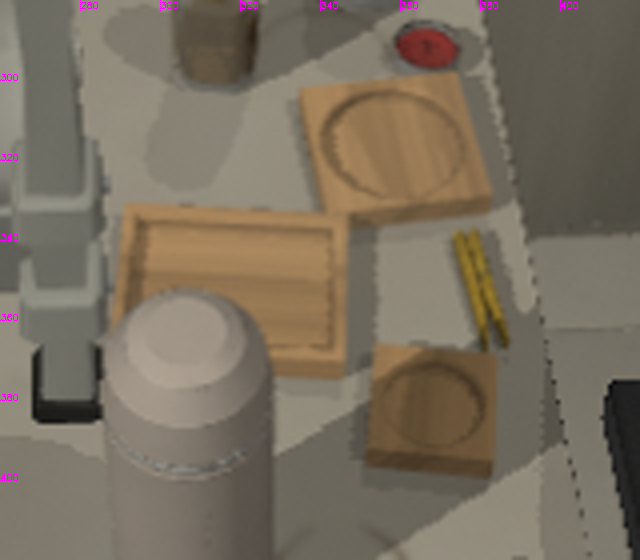

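```bash
cat > meas.py <<'E'
from h import *
import pickle
t=pickle.load(open('top0.pkl','rb'));s=pickle.load(open('scene0.pkl','rb'))
def blobs(c,lo,hi,box,amin=15):
    hsv=cv2.cvtColor(c['color'],cv2.COLOR_RGB2HSV); m=cv2.inRange(hsv,np.array(lo),np.array(hi))
    k=np.zeros_like(m); u0,v0,u1,v1=box; k[v0:v1,u0:u1]=m[v0:v1,u0:u1]
    n,l,st,ce=cv2.connectedComponentsWithStats(k)
    return [(l==i,st[i],ce[i]) for i in range(1,n) if st[i][4]>=amin]
def cen(m):
    cs,_=cv2.findContours(m.astype(np.uint8),0,1); p=max(cs,key=cv2.contourArea); return cv2.fitEllipse(p) if len(p)>4 else None,p
E
python3 - <<'E'
from meas import *
np.set_printoptions(precision=1,suppress=True)
for n,c,box in(('red',t,(280,230,310,265)),('red',s,(335,235,375,270))):
    for (m,st,ce) in blobs(c,(0,130,60),(8,255,255),box)+blobs(c,(172,130,60),(180,255,255),box): print(n,st,ce,cen(m)[0],onz(c,ce,80))
for c,box in((t,(255,195,285,225)),(s,(295,255,335,300))):
    for (m,st,ce) in blobs(c,(15,150,60),(32,255,255),box): print('yel',st,ce,cen(m)[0],onz(c,ce,99))
for c,box in((t,(340,225,380,270)),(s,(320,195,365,230))):
    for (m,st,ce) in blobs(c,(100,60,15),(125,255,150),box): print('blue',st,ce,cen(m)[0],onz(c,ce,52))
for b in((t,(190,180,245,245)),(t,(220,225,265,265)),(t,(165,225,200,262)),(t,(398,230,440,272))):
    c,box=b
    for (m,st,ce) in blobs(c,(8,85,40),(22,200,255),box,200):
        r=cv2.minAreaRect(cen(m)[1]); q=np.array([onz(c,p,16)[:2] for p in cv2.boxPoints(r)])
        print('wood',st,q.tolist(),'cen',q.mean(0),'sides',np.linalg.norm(q[1]-q[0]),np.linalg.norm(q[2]-q[1]),'dir',np.degrees(np.arctan2(*(q[1]-q[0])[::-1])))
print('bulb',onz(t,(328.0,209.3),102), 'coarse')
E
```

```text
red [282 237  21  21 324] [292.4 247.4] ((292.387451171875, 247.3809814453125), (19.813596725463867, 20.02248191833496), 175.00460815429688) [446.6  11.7  80. ]
red [342 242  24  19 355] [353.7 251.3] ((353.6358642578125, 251.26486206054688), (18.25006675720215, 22.966611862182617), 95.55384826660156) [445.2  16.2  80. ]
yel [260 202  17  17 224] [267.8 209.8] ((267.83563232421875, 209.8356475830078), (15.830510139465332, 16.25715446472168), 135.0) [541.4  78.1  99. ]
yel [305 260  19  20 305] [313.7 269. ] ((313.7646789550781, 269.0553894042969), (18.71290397644043, 19.04475975036621), 159.2184295654297) [541.3  87.9  99. ]
blue [353 233  19  33  98] [362.2 250.3] ((361.99969482421875, 246.04879760742188), (16.701528549194336, 28.87118911743164), 7.020333766937256) [ 445.9 -173.1   52. ]
wood [ 192  188   53   57 1773] [[464.4184635361373, 297.38805821921363], [608.7793647229452, 285.01147376866743], [592.3862095902263, 134.90132830056675], [448.89980800646936, 148.42401817241563]] cen [528.6 216.4] sides 144.89047461489247 151.00262020130558 dir -4.900192856865835
wood [ 220  225   40   39 1175] [[505.7977747016538, 216.2432096717859], [508.9714355514261, 108.6690993066818], [404.8941134997448, 104.61997877939129], [401.48625272345777, 211.5715616869722]] cen [455.3 160.3] sides 107.62091499347595 104.1560576370569 dir -88.31014503623314
wood [169 232  27  26 534] [[423.08066074726685, 356.5663814971571], [484.45095972231536, 347.4063419953407], [473.64668776775744, 282.4272100914382], [412.48682846196203, 291.74697989133676]] cen [448.4 319.5] sides 62.05014037020124 65.87123708761516 dir -8.489211819070022
wood [403 237  30  30 800] [[482.55991541548894, -283.94094813831714], [490.08940330130014, -362.22226932344046], [413.823006221994, -368.3734078173403], [406.43134208188667, -290.39333273069315]] cen [ 448.2 -326.2] sides 78.64259936135767 76.51404987470953 dir -84.5059075359045
bulb [546.9 -78.2 102. ] coarse
```

Run:
```python
from meas import *
print(-RT(t)[0].T@RT(t)[1],-RT(s)[0].T@RT(s)[1])
crop(t['color'],187,183,267,265,9,'z1'); crop(t['color'],162,222,202,268,13,'z2'); crop(t['color'],396,228,440,276,12,'z3');crop(s['color'],290,255,335,310,10,'z4');
crop(t['color'],315,195,375,270,8,'z5')
```

```text
[ 361.13697799  -61.35397791 1566.42684012] [598.09502095 933.73152742 952.27713803]
```

View pics/z1.png

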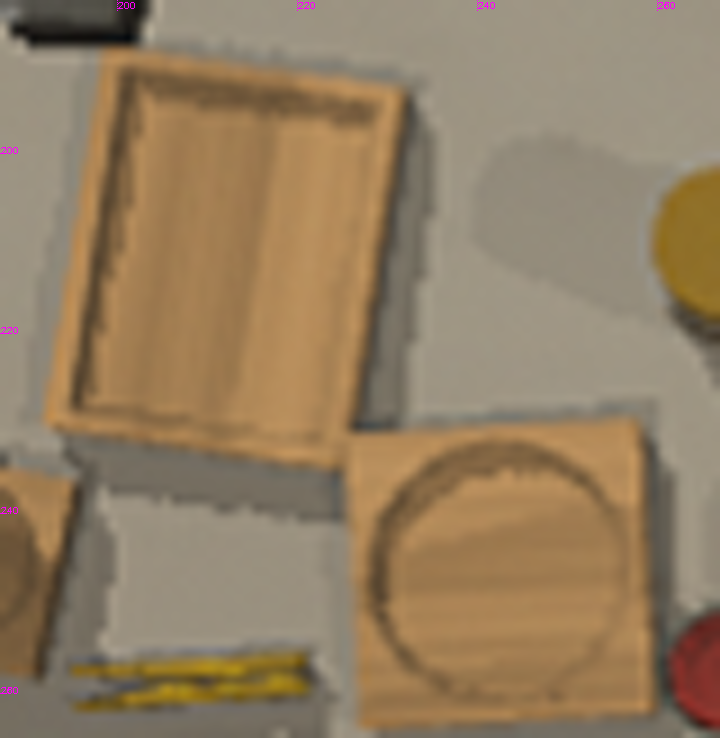

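View pics/z2.png

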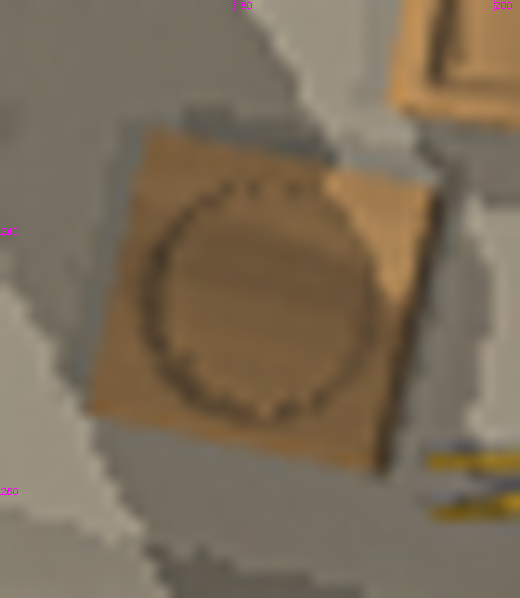

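View pics/z3.png

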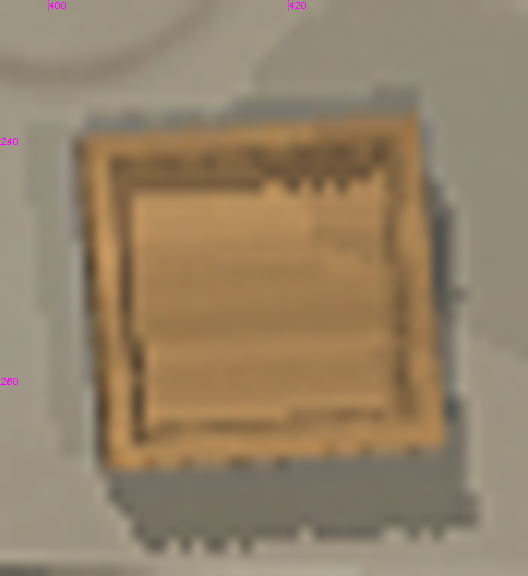

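View pics/z4.png

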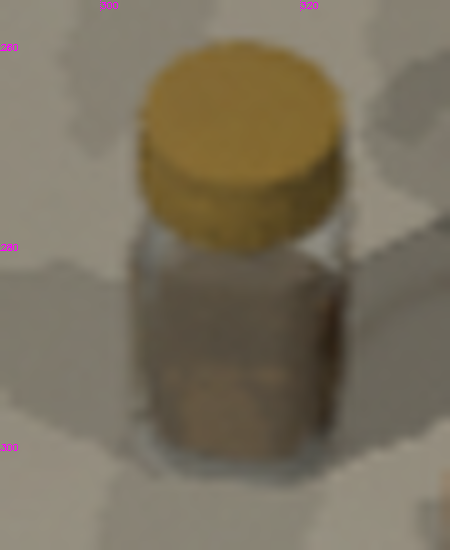

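View pics/z5.png

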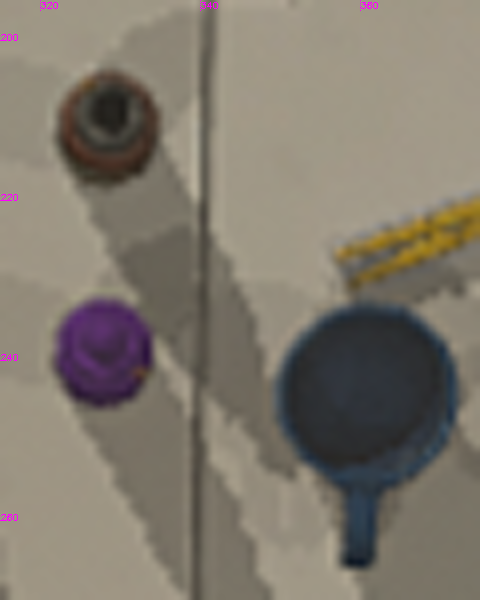

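Run:
```python
from meas import *
np.set_printoptions(precision=1,suppress=True)
def P(x,s,u0,v0): return ((x[0]+.5)/s-.5+u0,(x[1]+.5)/s-.5+v0)
for n,s_,u0,v0,cs in(('obl',9,187,183,[(104,46),(405,90),(340,467),(46,422)]),('lar',9,187,183,[(347,432),(638,418),(655,710),(362,725)]),
  ('sma',13,162,222,[(150,128),(428,183),(372,472),(90,412)]),('squ',12,396,228,[(90,140),(418,118),(445,443),(113,463)])):
    q=np.array([onz(t,P(c,s_,u0,v0),16)[:2] for c in cs]); e=np.roll(q,-1,0)-q
    print(n,q.mean(0),'sides',np.linalg.norm(e,axis=1),'ang',np.degrees(np.arctan2(e[:,1],e[:,0])))
print('lar circ',onz(t,P((501,570),9,187,183),16),'small circ',onz(t,P((260,301),13,162,222),16))
print('oblong recess',np.mean([onz(t,P(c,9,187,183),16) for c in [(122,68),(382,108),(325,445),(72,408)]],0))
print('square recess',np.mean([onz(t,P(c,12,396,228),16) for c in [(112,155),(388,137),(415,420),(135,440)]],0))
# dropper: shoulder/body circle in top ~z 66
print('dropper body',onz(t,P((108,130),8,315,195),65),'bulb',onz(t,P((109,111),8,315,195),100))
print('purple',onz(t,P((104,348),8,315,195),85))
print('cup rim',onz(t,P((368,391),8,315,195),52),'handle tip',onz(t,P((357,566),8,315,195),45),'edges',[onz(t,P(c,8,315,195),52)[:2] for c in((277,393),(458,391),(368,303))])
print('pres lid top',onz(t,(292.4,247.4),78))
print('spice lid',onz(t,(267.6,209.3),99))
print('pink top',onz(t,(129.5,185),207),'blue top',onz(t,(496,250),220))
print('pink base s',onz(s,(308,428),0),'rack feet',onz(t,(197,187),0),onz(t,(346,192),0),'rackfront',onz(t,(270,180),0),'red lid',onz(t,(267.5,257),8),onz(s,(367,292),8))
print('counter edge',onz(t,(200,266),0),onz(t,(320,275),0))
# scene: spice jar base corners
print('spice',proj(s,[(541,78,0),(541,78,99)]),'drop',proj(s,[(547,-78,0),(547,-78,102)]),'pres',proj(s,[(446,12,0),(446,12,80)]), 'cup',proj(s,[(452,-171,52)]))
```

```text
obl [544. 242.] sides [ 94.6 117.6  91.9 117.4] ang [-96.8 172.8  83.1  -5.9]
lar [449.9 152.7] sides [89.2 89.1 89.4 89.5] ang [ -85.5 -174.4   94.7    5.4]
sma [448.8 320.5] sides [61.  62.1 61.9 61.4] ang [-99.3 171.7  80.   -9.1]
squ [ 448.5 -327.6] sides [75.3 74.2 75.9 73.6] ang [ -84.5 -174.4   95.1    5.1]
lar circ [450.2 152.5  16. ] small circ [448.3 320.4  16. ]
oblong recess [543.7 241.5  16. ]
square recess [ 449.1 -326.6   16. ]
dropper body [547.6 -79.   65. ] bulb [549.5 -78.7 100. ]
purple [473.5 -79.4  85. ]
cup rim [ 464.2 -168.2   52. ] handle tip [ 406.1 -166.4   45. ] edges [array([ 462.7, -137.9]), array([ 465.1, -198.2]), array([ 493.7, -167.5])]
pres lid top [446.7  11.9  78. ]
spice lid [542.7  78.8  99. ]
pink top [579.8 410.5 207. ] blue top [ 446.6 -480.1  220. ]
pink base s [569.3 407.8   0. ] rack feet [612.3 289.    0. ] [ 609.8 -128.1    0. ] rackfront [637.6  84.7   0. ] red lid [422.3  82.7   8. ] [416.9  77.9   8. ]
counter edge [391.8 269.7   0. ] [377.6 -62.7   0. ]
spice [[313.2 296.4]
 [313.6 265.8]] drop [[307.3 250. ]
 [307.4 218.8]] pres [[351.2 274.4]
 [353.2 250.1]] cup [[342.5 209.4]]
```

Run:
```python
from meas import *
im=s['color'].copy()
for x,col in((594,(255,0,0)),(610,(0,255,0))):
  for y in(-80,80,240):
    p=proj(s,[(x,y,0),(x,y,120),(x,y,300)]).astype(int)
    cv2.polylines(im,[p.reshape(-1,1,2)],False,col,1)
    for q in p: cv2.circle(im,tuple(int(a) for a in q),2,col,1)
crop(im,200,60,340,420,1.6,'pl')
im=t['color'].copy()
for x,col in((594,(255,0,0)),(610,(0,255,0))):
  for z in(0,120,300):
    p=proj(t,[(x,y,z) for y in range(-150,320,30)]).astype(int); cv2.polylines(im,[p.reshape(-1,1,2)],False,col,1)
crop(im,120,100,400,260,2.8,'pl2')
```

```text
(no output)
```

View pics/pl.png

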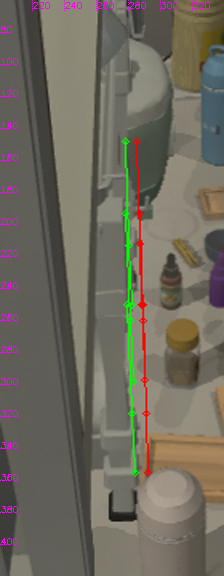

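View pics/pl2.png

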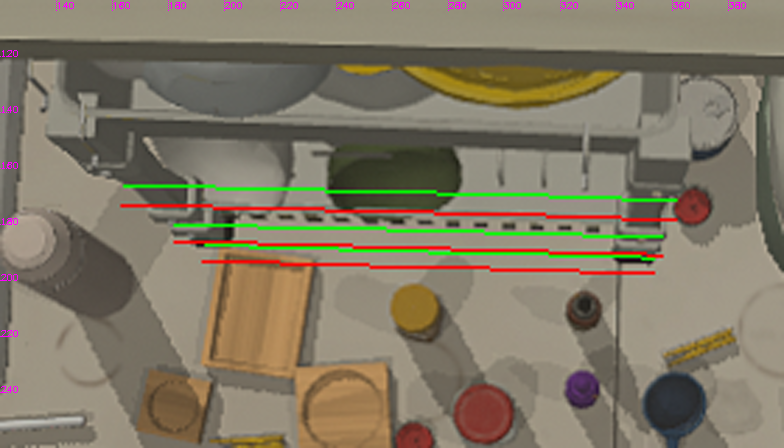

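Candidates (top view): brown dropper (328,209) vs purple look-alike (326,239). Spice jar is (268,209). Red-lidded jar is (292,247), vs loose red lids (267,257) and (368,173). Blue cup is (360,244), vs white mug (575,344). The crops confirm brown bottle, tall jar and blue cup with handle toward the robot. Starting with the dropper at (548,-79).

arm_command:
  deltas:
    - {"xyz": [0.03, -0.044, 0], "turn": [0, 0, 0.02]}
    - {"xyz": [0.03, -0.044, 0], "turn": [0, 0, 0.02]}
    - {"xyz": [0.03, -0.044, 0], "turn": [0, 0, 0.02]}
    - {"xyz": [0.03, -0.044, 0], "turn": [0, 0, 0.02]}
    - {"xyz": [0.03, -0.044, 0], "turn": [0, 0, 0.02]}
    - {"xyz": [0.03, -0.044, 0], "turn": [0, 0, 0.02]}
    - {"xyz": [0.03, -0.044, 0], "turn": [0, 0, 0.02]}
    - {"xyz": [0.03, -0.044, 0], "turn": [0, 0, 0.02]}
    - {"xyz": [0.03, -0.044, 0], "turn": [0, 0, 0.02]}
    - {"xyz": [0.03, -0.044, 0], "turn": [0, 0, 0.02]}
    - {"xyz": [0.03, -0.044, 0], "turn": [0, 0, 0.02]}
    - {"xyz": [0.03, -0.044, 0], "turn": [0, 0, 0.012]}
  gripper: 0
  force: 15

```text
clock: 1.6
eef_pos: [487.0, 5.6, 181.2]
eef_rot: [3.142, -0.0, -3.141]
wrist_force: [0.0, 0.5, -0.6]
finger_gap: 93.9
```

arm_command:
  deltas:
    - {"xyz": [0.0305, -0.0423, 0]}
    - {"xyz": [0.0305, -0.0423, 0]}
    - {"xyz": [0, 0, -0.03]}
    - {"xyz": [0, 0, -0.03]}
    - {"xyz": [0, 0, -0.03]}
    - {"xyz": [0, 0, -0.03]}
    - {"xyz": [0, 0, -0.024]}
    - {"xyz": [0, 0, 0]}

```text
validation failed for argument at $.de...
```

arm_command:
  deltas:
    - {"xyz": [0, 0, 0]}
    - {"xyz": [0, 0, 0]}
    - {"xyz": [0, 0, 0]}
    - {"xyz": [0, 0, 0]}
    - {"xyz": [0, 0, 0]}
    - {"xyz": [0, 0, 0]}
  gripper: 1

```text
validation failed for argument at $.de...
```

arm_command:
  deltas:
    - {"xyz": [0.0305, -0.0423, 0], "turn": [0, 0, 0]}
    - {"xyz": [0.0305, -0.0423, 0], "turn": [0, 0, 0]}
    - {"xyz": [0, 0, -0.03], "turn": [0, 0, 0]}
    - {"xyz": [0, 0, -0.03], "turn": [0, 0, 0]}
    - {"xyz": [0, 0, -0.03], "turn": [0, 0, 0]}
    - {"xyz": [0, 0, -0.03], "turn": [0, 0, 0]}
    - {"xyz": [0, 0, -0.024], "turn": [0, 0, 0]}
    - {"xyz": [0, 0, 0], "turn": [0, 0, 0]}

```text
clock: 2.6
eef_pos: [546.2, -77.1, 35.8]
eef_rot: [3.141, -0.004, -3.141]
wrist_force: [0.6, -0.1, -1.6]
finger_gap: 93.7
```

arm_command:
  deltas:
    - {"xyz": [0, 0, 0], "turn": [0, 0, 0]}
    - {"xyz": [0, 0, 0], "turn": [0, 0, 0]}
    - {"xyz": [0, 0, 0], "turn": [0, 0, 0]}
    - {"xyz": [0, 0, 0], "turn": [0, 0, 0]}
    - {"xyz": [0, 0, 0], "turn": [0, 0, 0]}
    - {"xyz": [0, 0, 0], "turn": [0, 0, 0]}
    - {"xyz": [0, 0, 0], "turn": [0, 0, 0]}
    - {"xyz": [0, 0, 0], "turn": [0, 0, 0]}
  gripper: 1

```text
clock: 3.6
eef_pos: [547.4, -77.4, 37.5]
eef_rot: [-3.141, 0.0, -3.141]
wrist_force: [-0.3, -1.6, 2.0]
finger_gap: 24.6
```

Run:
```python
from h import *
c=camera('scene'); crop(c['color'],240,150,420,330,4,'g1'); print(read_state()['eef_pos'],read_state()['finger_gap'])
```

```text
[547.44233607 -77.40776868  37.43884197] 24.277545084066855
```

View pics/g1.png

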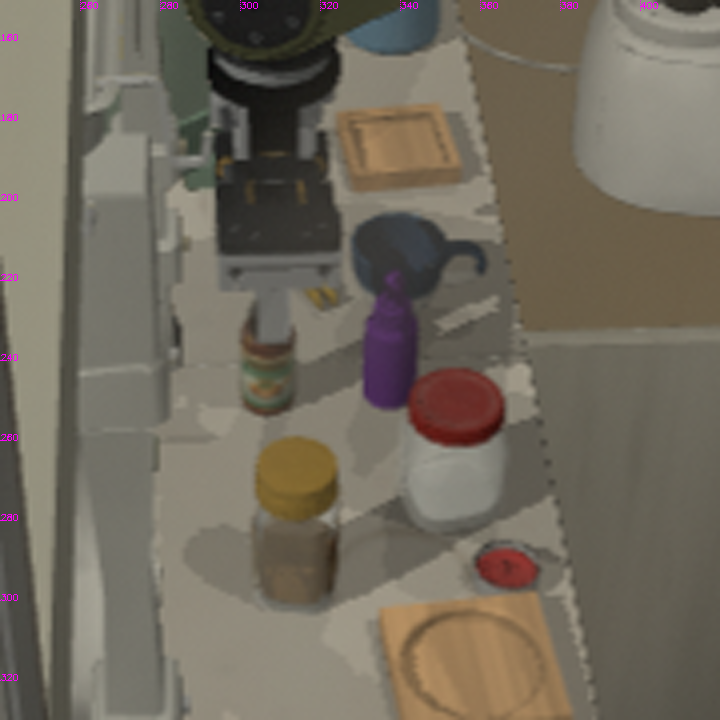

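arm_command:
  deltas:
    - {"xyz": [0, 0, 0], "turn": [0, 0, 0]}
    - {"xyz": [0, 0, 0], "turn": [0, 0, 0]}

```text
clock: 3.9
eef_pos: [547.4, -77.4, 37.4]
eef_rot: [-3.141, 0.0, -3.141]
wrist_force: [-1.0, -0.5, 1.6]
finger_gap: 24.5
```

Run:
```python
from h import *
c=camera('scene'); crop(c['color'],280,190,340,270,9,'g2'); print(read_state()['eef_pos'],read_state()['finger_gap'])
print(proj(c,[(547,-78,0),(547,-63,26),(547,-63,37),(547,-63,45),(547,-78,66)]))
```

```text
[547.39567515 -77.35566676  37.41256811] 24.35904830398285
[[307.31662754 250.01952676]
 [307.63653133 246.48070443]
 [307.64899236 243.17626073]
 [307.65817842 240.75028101]
 [307.38183863 230.18623328]]
```

View pics/g2.png

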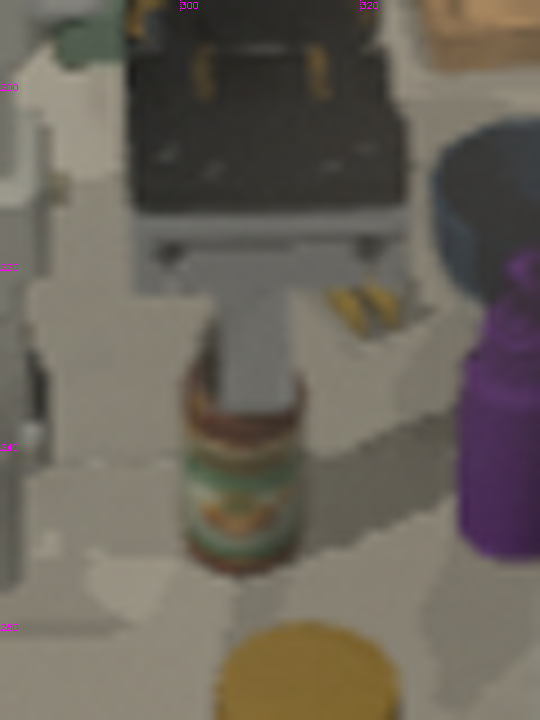

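Run:
```python
from h import *
c=camera('top'); crop(c['color'],260,150,420,270,5,'g3')
s=camera('scene')
print(proj(s,[(547-37,11,123),(547+37,11,123),(547,11,160),(547,11,123)]), read_state()['eef_pos'])
print(proj(c,[(547-37,11,123),(547+37,11,123),(547-37,-165,123),(547+37,-165,123)]))
```

```text
[[325.85384394 236.67861136]
 [292.82275228 237.6815503 ]
 [309.44796227 224.62135889]
 [309.36520878 237.17910362]] [547.39785248 -77.35710528  37.42442541]
[[292.74652369 221.61369221]
 [293.7338153  192.92674523]
 [361.73313503 223.6528099 ]
 [362.38419545 194.92285107]]
```

View pics/g3.png

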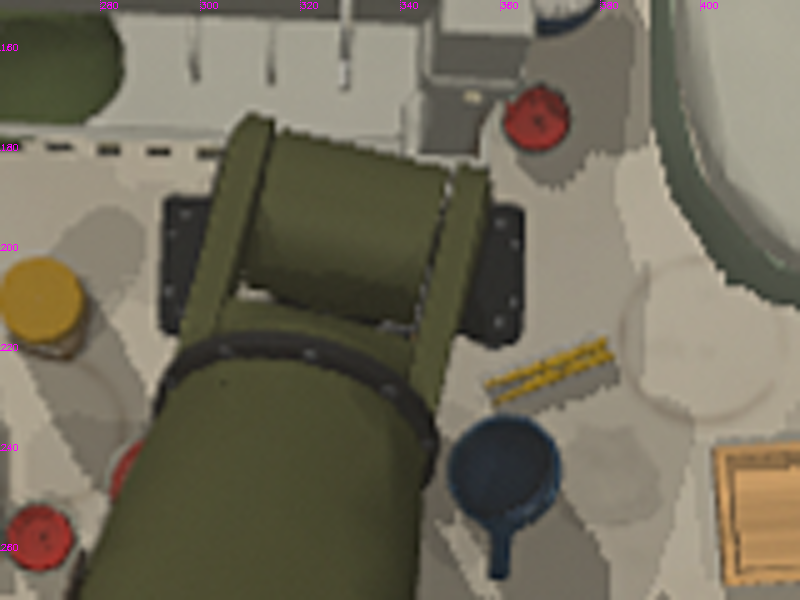

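Run:
```python
from h import *
s=camera('scene')
def ony(c,uv,y):
    o,d=ray(c,uv); return o+d*(y-o[1])/d[1]
for y in(-53,-65): print(ony(s,(308.5,235.6),y))
for y in(11,-10,-53): print('bar',y,ony(s,(308.5,222.5),y),ony(s,(308.5,213.3),y))
print(read_state())
```

```text
[545.54835616 -53.          70.63008913]
[544.90931711 -65.          59.90805959]
bar 11 [549.10516451  11.         166.185235  ] [549.20702224  11.         192.19923956]
bar -10 [547.99022809 -10.         148.29495004] [548.09440395 -10.         174.90099473]
bar -53 [545.70726305 -53.         111.6624618 ] [545.81618555 -53.         139.48077914]
{'clock': 4.1, 'joints': array([-2.06617107e-01,  4.66531883e-01,  1.65182686e+00, -6.40266345e-05,
        1.02302966e+00, -1.77758725e+00]), 'qd': array([-0.00066966, -0.0020151 , -0.00021258, -0.00091455, -0.00075615,
       -0.00135977]), 'effort': array([ 6.10785596e-01, -5.56917608e+01, -2.89123732e+01,  2.43851524e-01,
        1.40349143e-01, -2.73535989e-03]), 'eef_pos': array([547.41468542, -77.36379726,  37.44012162]), 'eef_rot': array([-3.14149722e+00,  1.88668291e-04, -3.14138549e+00]), 'wrist_force': array([ 0.55147772, -1.048549  ,  2.41500719]), 'moment': array([-0.2160065 ,  0.04497913,  0.00169074]), 'finger_gap': 24.21235411363064}
```

arm_command:
  deltas:
    - {"xyz": [0, 0, 0.01], "turn": [0, 0, 0]}
    - {"xyz": [0, 0, 0.02], "turn": [0, 0, 0]}
    - {"xyz": [0, 0, 0.03], "turn": [0, 0, 0]}
    - {"xyz": [0, 0, 0.03], "turn": [0, 0, 0]}
    - {"xyz": [0, 0, 0.03], "turn": [0, 0, 0]}
    - {"xyz": [-0.005, 0.02, 0], "turn": [0, 0, 0]}
    - {"xyz": [-0.01, 0.038, 0], "turn": [0, 0, 0]}
    - {"xyz": [-0.01, 0.04, 0], "turn": [0, 0, 0]}
    - {"xyz": [-0.01, 0.04, 0], "turn": [0, 0, 0]}
    - {"xyz": [-0.01, 0.04, 0], "turn": [0, 0, 0]}
    - {"xyz": [-0.01, 0.04, 0], "turn": [0, 0, 0]}
    - {"xyz": [-0.01, 0.04, 0], "turn": [0, 0, 0]}

```text
clock: 5.6
eef_pos: [480.7, 182.6, 156.3]
eef_rot: [-3.141, -0.002, -3.141]
wrist_force: [0.9, 0.8, -0.6]
finger_gap: 24.2
```

Run:
```python
from h import *
c=camera('scene'); crop(c['color'],250,130,410,330,4,'g4'); print(read_state()['eef_pos'],read_state()['finger_gap'])
```

```text
[479.60554777 186.0362039  156.31213   ] 24.22790199920085
```

View pics/g4.png

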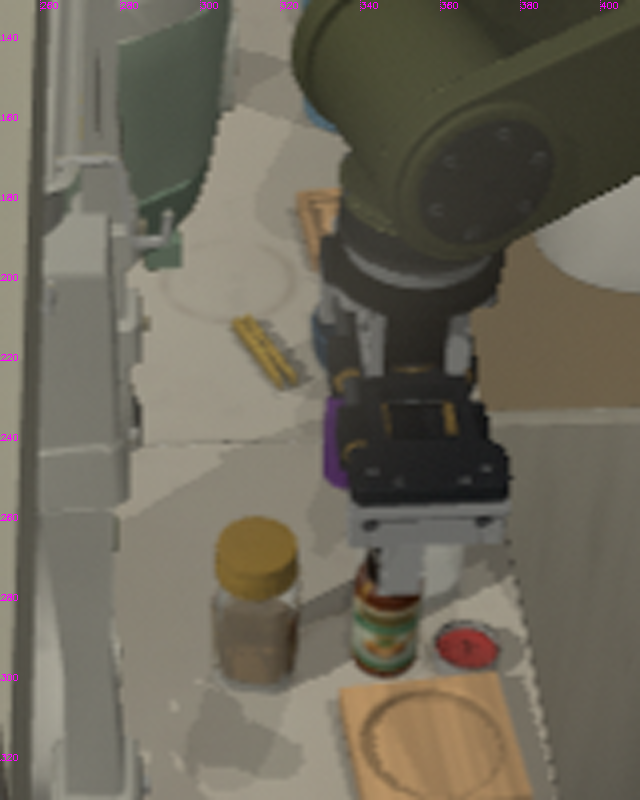

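arm_command:
  deltas:
    - {"xyz": [-0.008, 0.036, 0], "turn": [0, 0, 0]}
    - {"xyz": [-0.008, 0.036, 0], "turn": [0, 0, 0]}
    - {"xyz": [-0.008, 0.034, 0], "turn": [0, 0, 0]}
    - {"xyz": [-0.005, 0.024, 0], "turn": [0, 0, 0]}
    - {"xyz": [0, 0, 0], "turn": [0, 0, 0]}
    - {"xyz": [0, 0, 0], "turn": [0, 0, 0]}

```text
clock: 6.4
eef_pos: [452.8, 310.2, 156.7]
eef_rot: [-3.141, -0.001, -3.141]
wrist_force: [-0.3, 0.4, -1.6]
finger_gap: 24.3
```

Run:
```python
from h import *
c=camera('scene'); crop(c['color'],310,270,430,410,5,'g5'); st=read_state();p=st['eef_pos']; print(p,st['finger_gap'],proj(c,[(p[0],p[1],p[2]-37.4),(p[0],p[1],p[2]+28),(448.4,320.4,8)]))
```

```text
[453.13645845 310.0230137  156.95187614] 24.45992299393155 [[368.01420229 344.36118147]
 [370.85425795 321.86361366]
 [366.67909932 382.77555609]]
```

View pics/g5.png

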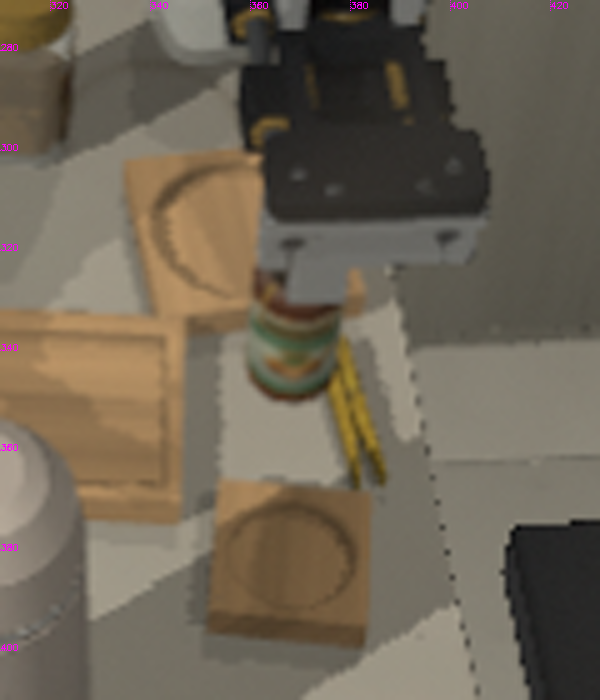

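arm_command:
  deltas:
    - {"xyz": [-0.0047, 0.0104, 0], "turn": [0, 0, 0]}
    - {"xyz": [0, 0, -0.025], "turn": [0, 0, 0]}
    - {"xyz": [0, 0, -0.025], "turn": [0, 0, 0]}
    - {"xyz": [0, 0, -0.025], "turn": [0, 0, 0]}
    - {"xyz": [0, 0, -0.015], "turn": [0, 0, 0]}
    - {"xyz": [0, 0, -0.01], "turn": [0, 0, 0]}
    - {"xyz": [0, 0, 0], "turn": [0, 0, 0]}
    - {"xyz": [0, 0, 0], "turn": [0, 0, 0]}

```text
clock: 7.45
eef_pos: [449.0, 321.3, 58.1]
eef_rot: [3.141, 0.001, -3.141]
wrist_force: [-0.2, -0.0, -0.7]
finger_gap: 24.4
```

Run:
```python
from h import *
c=camera('scene'); crop(c['color'],310,290,430,410,5,'g6'); st=read_state();p=st['eef_pos']; print(p,st['finger_gap'],st['wrist_force'])
```

```text
[449.0034086  321.29725645  58.09046773] 24.465769464340806 [-0.33260224  0.19296919 -0.65553842]
```

View pics/g6.png

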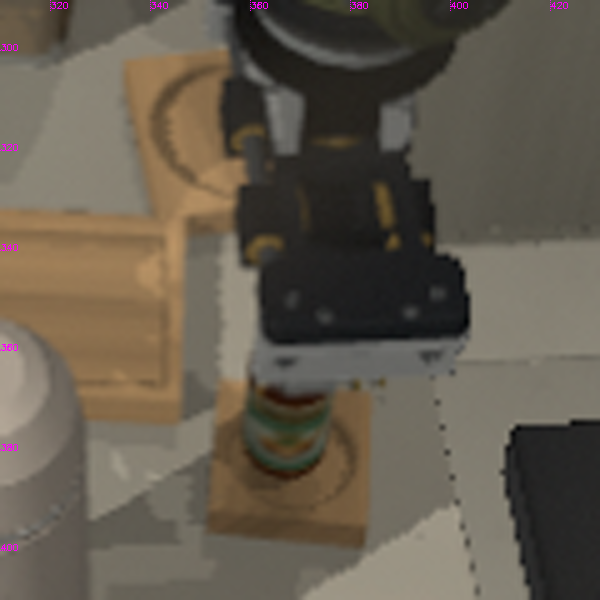

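arm_command:
  deltas:
    - {"xyz": [-0.0005, -0.001, -0.006], "turn": [0, 0, 0]}
    - {"xyz": [0, 0, -0.004], "turn": [0, 0, 0]}
    - {"xyz": [0, 0, -0.002], "turn": [0, 0, 0]}
    - {"xyz": [0, 0, -0.001], "turn": [0, 0, 0]}
    - {"xyz": [0, 0, 0], "turn": [0, 0, 0]}
    - {"xyz": [0, 0, 0], "turn": [0, 0, 0]}

```text
clock: 8.25
eef_pos: [448.8, 320.3, 45.4]
eef_rot: [3.141, 0.002, -3.141]
wrist_force: [-2.3, -1.5, 10.2]
finger_gap: 24.4
```

arm_command:
  deltas:
    - {"xyz": [0, 0, 0], "turn": [0, 0, 0]}
    - {"xyz": [0, 0, 0], "turn": [0, 0, 0]}
    - {"xyz": [0, 0, 0], "turn": [0, 0, 0]}
    - {"xyz": [0, 0, 0], "turn": [0, 0, 0]}
    - {"xyz": [0, 0, 0], "turn": [0, 0, 0]}
  gripper: 0.5

```text
clock: 8.88
eef_pos: [448.1, 320.1, 44.3]
eef_rot: [-3.142, -0.0, -3.141]
wrist_force: [0.3, 0.6, 0.9]
finger_gap: 47.0
```

arm_command:
  deltas:
    - {"xyz": [0, 0, 0.02], "turn": [0, 0, 0]}
    - {"xyz": [0, 0, 0.03], "turn": [0, 0, 0]}
    - {"xyz": [0, 0, 0.03], "turn": [0, 0, 0]}
    - {"xyz": [0, 0, 0.03], "turn": [0, 0, 0]}
    - {"xyz": [0, 0, 0.03], "turn": [0, 0, 0]}
    - {"xyz": [0.01, -0.04, 0], "turn": [0, 0, 0]}
    - {"xyz": [0.015, -0.04, 0], "turn": [0, 0, 0]}
    - {"xyz": [0.015, -0.04, 0], "turn": [0, 0, 0]}
    - {"xyz": [0.015, -0.04, 0], "turn": [0, 0, 0]}
    - {"xyz": [0.015, -0.04, 0], "turn": [0, 0, 0]}
    - {"xyz": [0.01, -0.03, 0], "turn": [0, 0, 0]}
  gripper: 0

```text
clock: 10.25
eef_pos: [528.5, 88.4, 184.3]
eef_rot: [-3.142, 0.0, 3.141]
wrist_force: [0.2, 0.2, -0.0]
finger_gap: 94.4
```

Run:
```python
from h import *
c=camera('scene'); crop(c['color'],260,200,420,410,3.5,'g7'); st=read_state();p=st['eef_pos']; print(p,st['finger_gap'],st['wrist_force'])
print(proj(c,[(448.4,320.4,8),(448.4,320.4,110),(p[0],p[1]-47,p[2]-11),(p[0],p[1]+47,p[2]-11)]))
```

```text
[529.28641425  85.97758743 184.27314106] 94.01282200775437 [ 0.40710564 -2.61135902  0.88018925]
[[366.67909932 382.77555609]
 [370.85363923 351.89105758]
 [318.40786585 228.17216733]
 [321.34424846 258.72064704]]
```

View pics/g7.png

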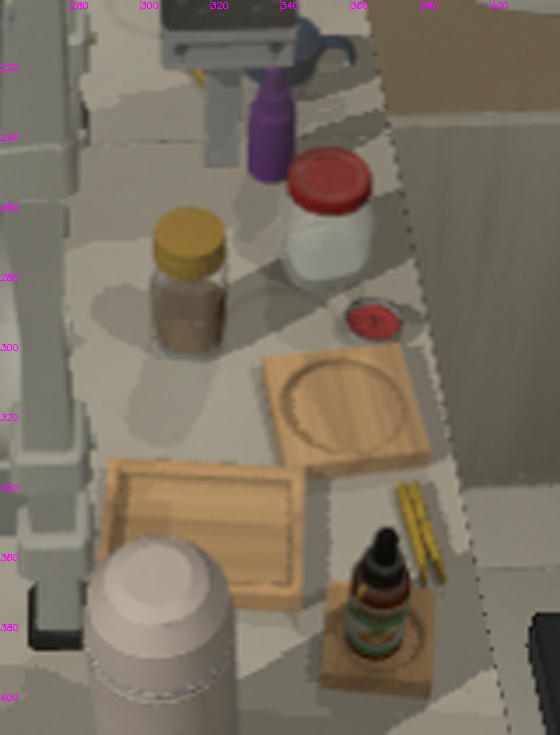

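Run:
```python
from h import *
import pickle
c=camera('scene'); im=c['color'].copy()
a=cv2.resize(im[270:308,298:330],None,fx=18,fy=15,interpolation=cv2.INTER_CUBIC); save(cv2.convertScaleAbs(a,alpha=1.6),'g8')
t=pickle.load(open('top0.pkl','rb')); a=cv2.resize(t['color'][195:228,252:286],None,fx=18,fy=18,interpolation=cv2.INTER_CUBIC); save(cv2.convertScaleAbs(a,alpha=1.6),'g9')
# what base corners would look like at yaw 0, +10,-10
for yw in(-10,0,10):
    th=np.radians(yw);R=np.array([[np.cos(th),-np.sin(th)],[np.sin(th),np.cos(th)]])
    q=(R@(np.array([[-22,22],[22,22],[22,-22],[-22,-22]]).T)).T+[542,78.5]
    print(yw,((proj(c,np.c_[q,[0]*4])-[298,270])*[18,15]).round(0).tolist())
```

```text
-10 [[419.0, 519.0], [72.0, 492.0], [117.0, 280.0], [455.0, 306.0]]
0 [[450.0, 501.0], [101.0, 512.0], [87.0, 297.0], [426.0, 287.0]]
10 [[475.0, 480.0], [136.0, 528.0], [61.0, 318.0], [393.0, 272.0]]
```

View pics/g8.png

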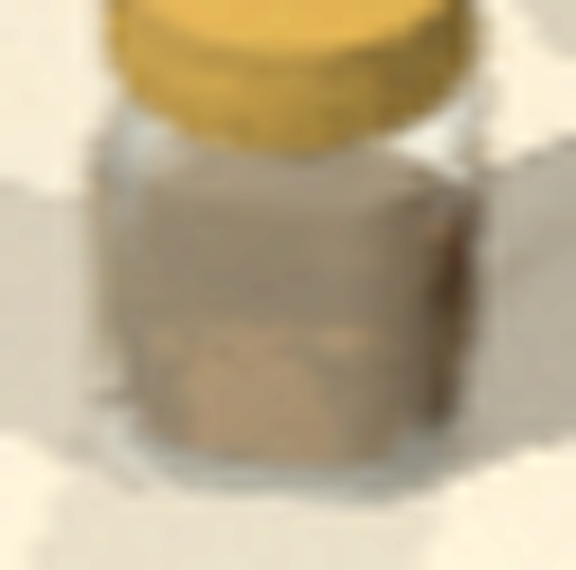

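View pics/g9.png

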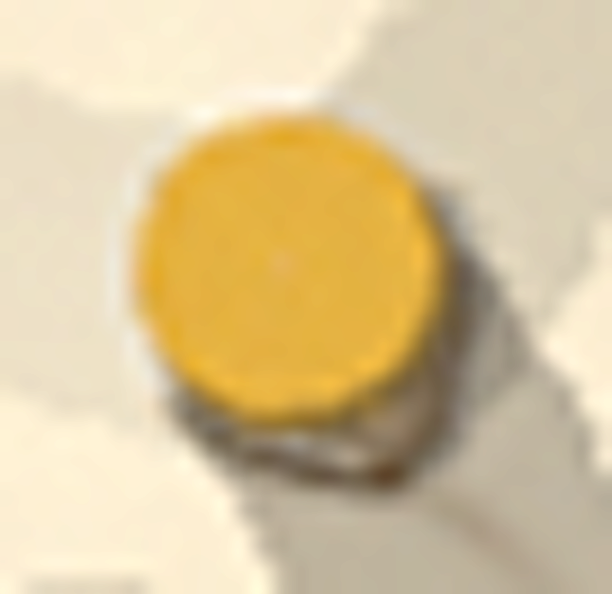

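Run:
```python
from h import *
import pickle
t=pickle.load(open('top0.pkl','rb'));s=pickle.load(open('scene0.pkl','rb'))
g=cv2.imread('pics/g9.png');out=[]
for yw in(-20,-12,-5,2):
    th=np.radians(yw);R=np.array([[np.cos(th),-np.sin(th)],[np.sin(th),np.cos(th)]])
    d=np.linspace(0,2*np.pi,73); r=22.5/np.power(np.abs(np.cos(d))**8+np.abs(np.sin(d))**8,1/8)
    q=(R@np.array([r*np.cos(d),r*np.sin(d)])).T+[542.3,78.7]
    row=[]
    for c,u0,v0,w,h in((t,252,195,34,33),(s,298,270,32,38)):
        a=cv2.convertScaleAbs(cv2.cvtColor(cv2.resize(c['color'][v0:v0+h,u0:u0+w],(272,272),interpolation=cv2.INTER_CUBIC),cv2.COLOR_RGB2BGR),alpha=1.6)
        for z in(0,70):
            p=((proj(c,np.c_[q,np.full(73,z)])-[u0,v0]+.5)*[272/w,272/h]).astype(int)
            cv2.polylines(a,[p.reshape(-1,1,2)],True,(255,0,255),1)
        row.append(a)
    out.append(np.vstack(row))
o=np.hstack(out); o=cv2.resize(o,(800,400)); cv2.imwrite('pics/g10.png',o)
```

```text
(no output)
```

View pics/g10.png

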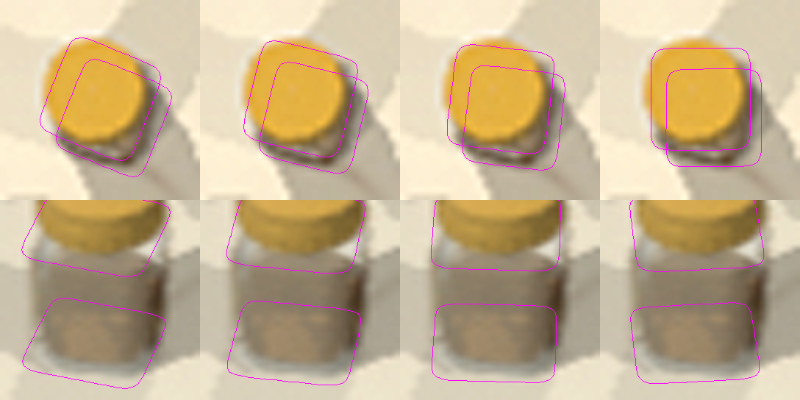

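arm_command:
  deltas:
    - {"xyz": [0.013, -0.004, -0.02], "turn": [0, 0, -0.07]}
    - {"xyz": [0, 0, -0.03], "turn": [0, 0, -0.07]}
    - {"xyz": [0, 0, -0.03], "turn": [0, 0, 0]}
    - {"xyz": [0, 0, -0.03], "turn": [0, 0, 0]}
    - {"xyz": [0, 0, 0], "turn": [0, 0, 0]}
    - {"xyz": [0, 0, 0], "turn": [0, 0, 0]}

```text
clock: 11.1
eef_pos: [541.6, 86.5, 75.6]
eef_rot: [3.141, 0.001, 3.002]
wrist_force: [-0.6, -0.2, -0.5]
finger_gap: 94.4
```

Run:
```python
from h import *
c=camera('scene'); crop(c['color'],260,190,360,310,6,'h1'); st=read_state();p=st['eef_pos']; print(p,st['eef_rot'],st['finger_gap'],st['wrist_force'])
for b in(0,36,44):print(proj(c,[(p[0]+9,p[1]+53,p[2]-11+b)]))
```

```text
[541.81502176  86.44046374  75.84095064] [3.14112110e+00 1.99152482e-03 3.00210113e+00] 94.00461938162259 [ 0.023943   -0.42862403 -0.11907869]
[[310.51756694 297.56627535]]
[[310.62273357 286.04200911]]
[[310.64678405 283.41435791]]
```

View pics/h1.png

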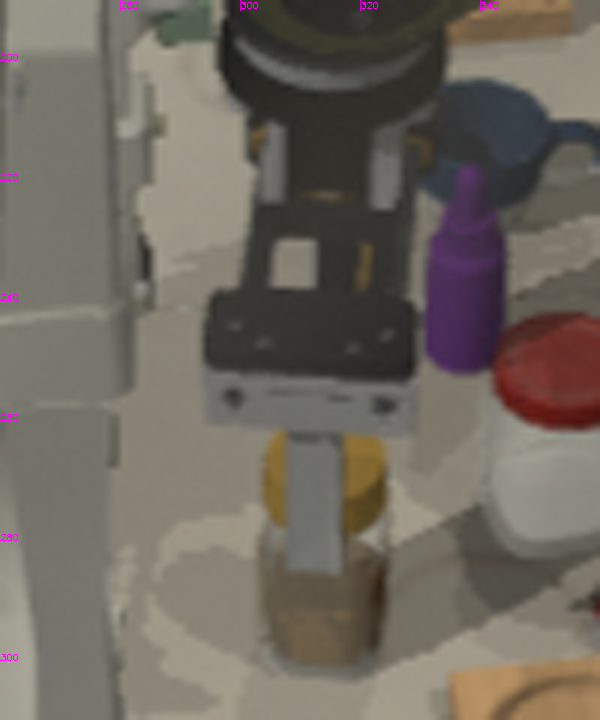

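arm_command:
  deltas:
    - {"xyz": [0.001, -0.0065, -0.02], "turn": [0, 0, 0]}
    - {"xyz": [0, 0, -0.02], "turn": [0, 0, 0]}
    - {"xyz": [0, 0, -0.014], "turn": [0, 0, 0]}
    - {"xyz": [0, 0, -0.01], "turn": [0, 0, 0]}
    - {"xyz": [0, 0, 0], "turn": [0, 0, 0]}
    - {"xyz": [0, 0, 0], "turn": [0, 0, 0]}

```text
clock: 11.9
eef_pos: [542.6, 79.7, 11.0]
eef_rot: [3.141, 0.001, 3.002]
wrist_force: [0.7, 0.1, 1.0]
finger_gap: 94.2
```

arm_command:
  deltas:
    - {"xyz": [0, 0, 0], "turn": [0, 0, 0]}
    - {"xyz": [0, 0, 0], "turn": [0, 0, 0]}
    - {"xyz": [0, 0, 0], "turn": [0, 0, 0]}
    - {"xyz": [0, 0, 0], "turn": [0, 0, 0]}
    - {"xyz": [0, 0, 0], "turn": [0, 0, 0]}
    - {"xyz": [0, 0, 0], "turn": [0, 0, 0]}
    - {"xyz": [0, 0, 0], "turn": [0, 0, 0]}
    - {"xyz": [0, 0, 0], "turn": [0, 0, 0]}
  gripper: 1
  force: 15

```text
clock: 12.9
eef_pos: [542.1, 79.5, 10.3]
eef_rot: [-3.142, -0.0, 3.002]
wrist_force: [0.2, -0.3, -0.7]
finger_gap: 45.9
```

Run:
```python
from h import *
c=camera('scene'); crop(c['color'],260,190,360,310,6,'h2'); st=read_state();p=st['eef_pos']; print(p,st['eef_rot'],st['finger_gap'],st['wrist_force'])
```

```text
[542.15889272  79.54749734  10.34199287] [-3.14157033e+00  1.11942869e-05  3.00174274e+00] 45.887265904401325 [ 0.13281377 -1.06533443 -0.22571804]
```

View pics/h2.png

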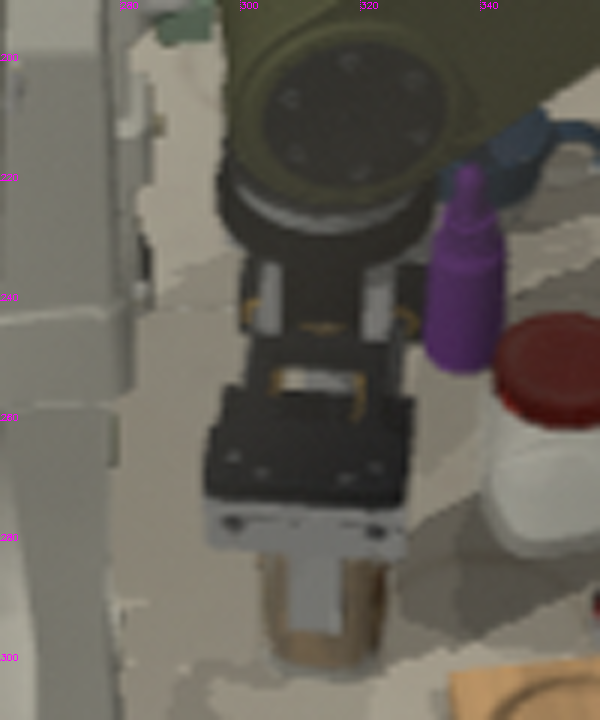

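arm_command:
  deltas:
    - {"xyz": [0, 0, 0.01], "turn": [0, 0, 0]}
    - {"xyz": [0, 0, 0.025], "turn": [0, 0, 0]}
    - {"xyz": [0, 0, 0.03], "turn": [0, 0, 0]}
    - {"xyz": [0, 0, 0.03], "turn": [0, 0, 0]}
    - {"xyz": [0, 0, 0.03], "turn": [0, 0, 0]}
    - {"xyz": [-0.005, -0.02, 0], "turn": [0, 0, 0.02]}
    - {"xyz": [-0.008, -0.035, 0], "turn": [0, 0, 0.025]}
    - {"xyz": [-0.009, -0.04, 0], "turn": [0, 0, 0.025]}
    - {"xyz": [-0.009, -0.04, 0], "turn": [0, 0, 0.025]}
    - {"xyz": [-0.009, -0.04, 0], "turn": [0, 0, 0.025]}
    - {"xyz": [-0.009, -0.04, 0], "turn": [0, 0, 0.025]}
    - {"xyz": [-0.009, -0.04, 0], "turn": [0, 0, 0.025]}

```text
clock: 14.45
eef_pos: [483.7, -176.6, 136.0]
eef_rot: [-3.141, 0.001, -3.11]
wrist_force: [1.0, -0.6, -1.3]
finger_gap: 45.7
```

arm_command:
  deltas:
    - {"xyz": [-0.009, -0.04, 0], "turn": [0, 0, 0.025]}
    - {"xyz": [-0.009, -0.04, 0], "turn": [0, 0, 0.025]}
    - {"xyz": [-0.009, -0.036, 0], "turn": [0, 0, 0.012]}
    - {"xyz": [-0.005, -0.022, 0], "turn": [0, 0, 0]}
    - {"xyz": [0, 0, 0], "turn": [0, 0, 0]}
    - {"xyz": [0, 0, 0], "turn": [0, 0, 0]}

```text
clock: 15.2
eef_pos: [452.3, -312.7, 135.6]
eef_rot: [3.141, 0.0, -3.049]
wrist_force: [0.1, 0.1, -1.6]
finger_gap: 45.7
```

Run:
```python
from h import *
c=camera('scene'); crop(c['color'],280,60,400,220,5,'h3'); st=read_state();p=st['eef_pos']; print(p,st['eef_rot'],st['finger_gap'],st['wrist_force'])
print(proj(c,[(p[0],p[1],p[2]-10.3)]))
```

```text
[ 452.41120373 -312.57349627  135.60054962] [ 3.14150468e+00  1.64046798e-04 -3.04866943e+00] 45.457230221445116 [-0.24711578 -0.46924007 -1.63611017]
[[338.48390391 154.93855808]]
```

View pics/h3.png

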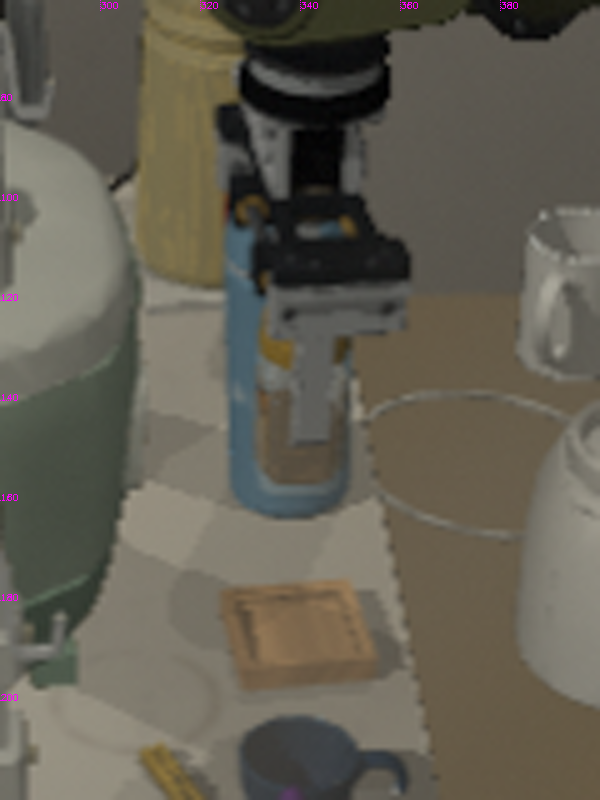

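arm_command:
  deltas:
    - {"xyz": [-0.0034, -0.0144, 0], "turn": [0, 0, 0]}
    - {"xyz": [0, 0, -0.025], "turn": [0, 0, 0]}
    - {"xyz": [0, 0, -0.03], "turn": [0, 0, 0]}
    - {"xyz": [0, 0, -0.025], "turn": [0, 0, 0]}
    - {"xyz": [0, 0, -0.018], "turn": [0, 0, 0]}
    - {"xyz": [0, 0, -0.007], "turn": [0, 0, 0]}
    - {"xyz": [0, 0, 0], "turn": [0, 0, 0]}
    - {"xyz": [0, 0, 0], "turn": [0, 0, 0]}

```text
clock: 16.25
eef_pos: [449.2, -328.2, 31.2]
eef_rot: [-3.141, 0.001, -3.049]
wrist_force: [-0.0, 0.0, -0.9]
finger_gap: 45.4
```

Run:
```python
from h import *
c=camera('scene'); crop(c['color'],300,120,380,210,7,'h4'); st=read_state();p=st['eef_pos']; print(p,st['eef_rot'],st['finger_gap'],st['wrist_force'])
c=camera('top'); crop(c['color'],380,200,520,280,5,'h5')
```

```text
[ 449.12585982 -328.12172691   31.17266724] [-3.14064241e+00  9.22720120e-04 -3.04928747e+00] 45.50167657685415 [-0.17779302  0.30708843 -1.74828499]
```

View pics/h4.png

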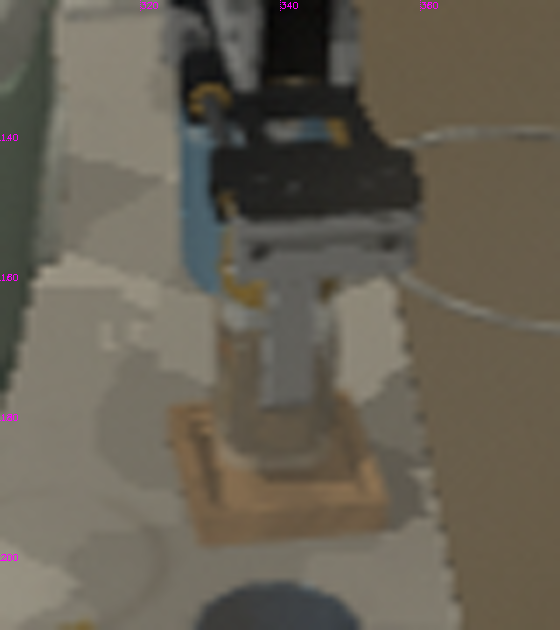

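View pics/h5.png

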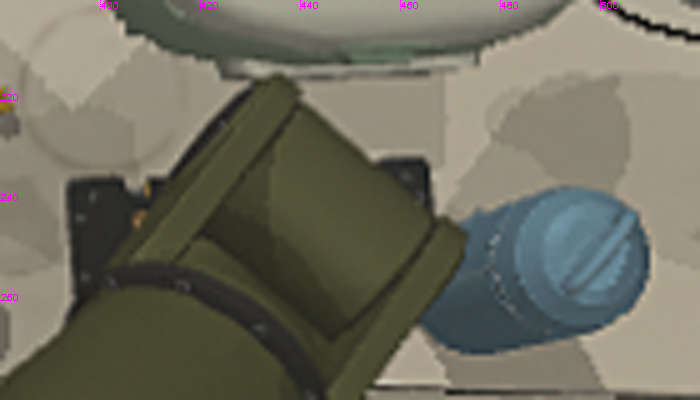

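arm_command:
  deltas:
    - {"xyz": [0, 0.001, -0.006], "turn": [0, 0, 0]}
    - {"xyz": [0, 0, -0.004], "turn": [0, 0, 0]}
    - {"xyz": [0, 0, -0.002], "turn": [0, 0, 0]}
    - {"xyz": [0, 0, -0.0015], "turn": [0, 0, 0]}
    - {"xyz": [0, 0, 0], "turn": [0, 0, 0]}
    - {"xyz": [0, 0, 0], "turn": [0, 0, 0]}

```text
clock: 17.1
eef_pos: [449.1, -327.0, 18.1]
eef_rot: [-3.141, 0.001, -3.049]
wrist_force: [-4.7, 3.9, 13.0]
finger_gap: 45.5
```

Run:
```python
from h import *
c=camera('scene'); crop(c['color'],300,120,380,210,7,'h6'); st=read_state();p=st['eef_pos']; print(p,st['eef_rot'],st['finger_gap'],st['wrist_force'])
```

```text
[ 449.14027723 -327.04391849   18.06006064] [-3.14084219e+00  9.17531949e-04 -3.04946864e+00] 45.36184771801973 [-3.84913024  3.27867432 13.39640199]
```

View pics/h6.png

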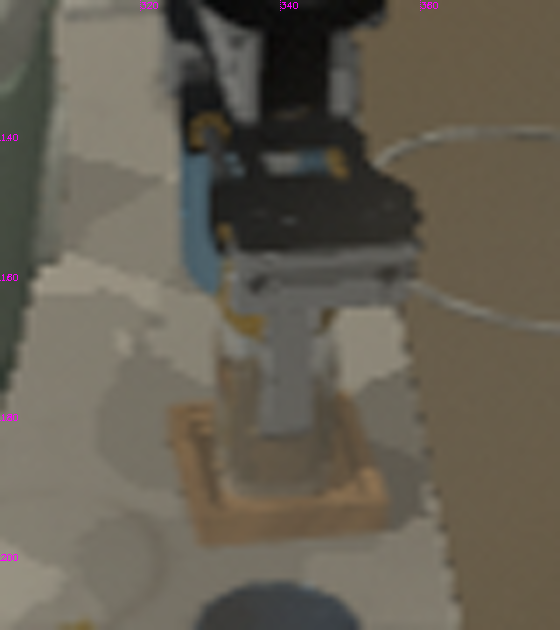

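arm_command:
  deltas:
    - {"xyz": [0, 0, 0], "turn": [0, 0, 0]}
    - {"xyz": [0, 0, 0], "turn": [0, 0, 0]}
    - {"xyz": [0, 0, 0], "turn": [0, 0, 0]}
    - {"xyz": [0, 0, 0], "turn": [0, 0, 0]}
  gripper: 0.25

```text
clock: 17.65
eef_pos: [448.7, -326.8, 16.7]
eef_rot: [3.142, -0.0, -3.049]
wrist_force: [0.4, -0.2, -1.2]
finger_gap: 70.7
```

arm_command:
  deltas:
    - {"xyz": [0, 0, 0.02], "turn": [0, 0, 0]}
    - {"xyz": [0, 0, 0.03], "turn": [0, 0, 0]}
    - {"xyz": [0, 0, 0.03], "turn": [0, 0, 0]}
    - {"xyz": [0, 0, 0.03], "turn": [0, 0, 0]}
    - {"xyz": [0, 0.02, 0.02], "turn": [0, 0, 0]}
    - {"xyz": [0, 0.04, 0], "turn": [0, 0, -0.02]}
    - {"xyz": [0, 0.04, 0], "turn": [0, 0, -0.02]}
    - {"xyz": [0, 0.045, 0], "turn": [0, 0, -0.02]}
    - {"xyz": [0, 0.045, 0], "turn": [0, 0, -0.02]}
    - {"xyz": [0, 0.045, 0], "turn": [0, 0, -0.012]}
    - {"xyz": [0, 0.045, 0], "turn": [0, 0, 0]}
    - {"xyz": [0, 0.04, 0], "turn": [0, 0, 0]}
  gripper: 0

```text
clock: 19.15
eef_pos: [448.6, -5.3, 147.0]
eef_rot: [-3.142, 0.0, -3.141]
wrist_force: [-0.3, 0.1, 0.9]
finger_gap: 93.6
```

Run:
```python
from h import *
c=camera('scene'); crop(c['color'],300,120,380,210,7,'h7'); st=read_state();p=st['eef_pos']; print(p,st['eef_rot'],st['finger_gap'],st['wrist_force'])
c=camera('top'); crop(c['color'],390,220,520,280,6,'h8')
```

```text
[448.3948973   -2.29339302 146.94595106] [ 3.14062746e+00  1.77277033e-04 -3.13997429e+00] 94.0731641862524 [-0.54960779  0.85416069  0.40188057]
```

View pics/h7.png

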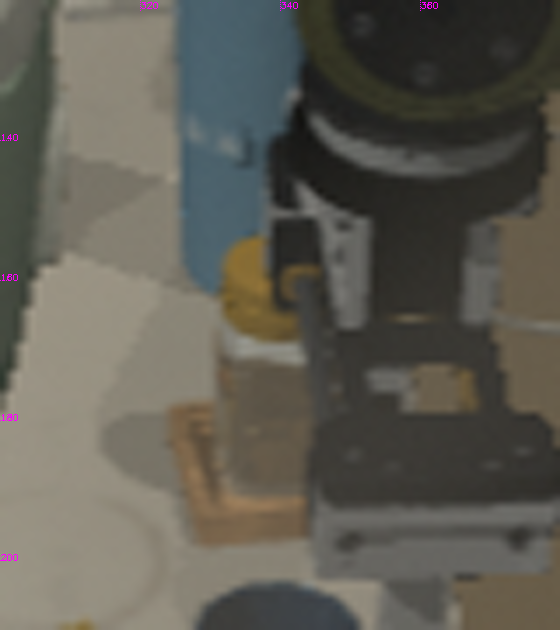

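View pics/h8.png

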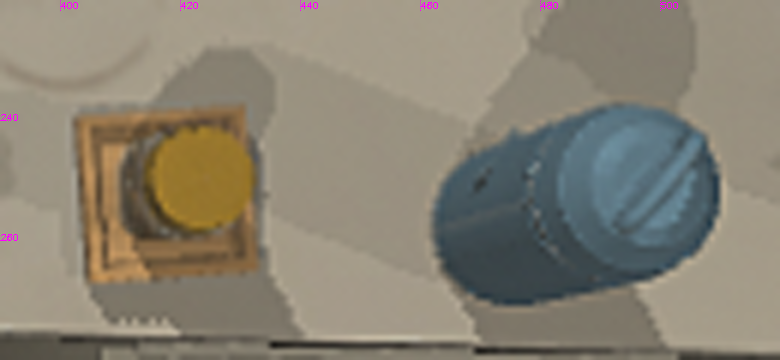

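arm_command:
  deltas:
    - {"xyz": [-0.0017, 0.014, -0.02], "turn": [0, 0, 0]}
    - {"xyz": [0, 0, -0.03], "turn": [0, 0, 0]}
    - {"xyz": [0, 0, -0.03], "turn": [0, 0, 0]}
    - {"xyz": [0, 0, 0], "turn": [0, 0, 0]}
    - {"xyz": [0, 0, 0], "turn": [0, 0, 0]}

```text
clock: 19.88
eef_pos: [447.6, 6.8, 67.9]
eef_rot: [-3.141, 0.001, 3.141]
wrist_force: [0.1, 1.0, 0.5]
finger_gap: 94.3
```

Run:
```python
from h import *
c=camera('scene'); crop(c['color'],310,200,410,310,6,'i1'); st=read_state();p=st['eef_pos']; print(p,st['eef_rot'],st['finger_gap'],st['wrist_force'])
c=camera('top'); print('spice',onz(c,(423.5-.4,249.7-.4),107))
```

```text
[447.78462503   6.88835992  68.08169952] [-3.14143986e+00  1.79729994e-03  3.14152996e+00] 93.79943200833857 [0.52139035 0.24974395 0.45067336]
spice [ 450.12743512 -325.6085094   107.        ]
```

View pics/i1.png

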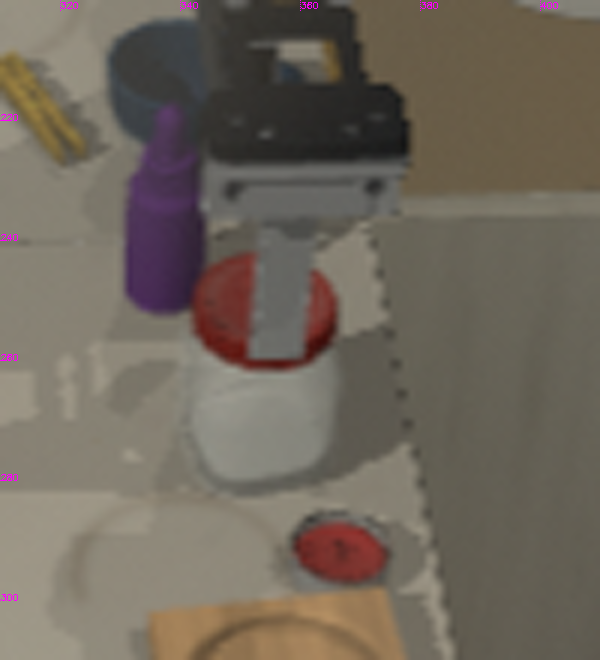

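Run:
```python
from h import *
c=camera('scene'); 
for yw in(0,8,16):
    th=np.radians(yw);R=np.array([[np.cos(th),-np.sin(th)],[np.sin(th),np.cos(th)]])
    q=(R@(np.array([[-20,29],[20,29]]).T)).T+[446.7,12]
    print(yw,((proj(c,np.c_[q,[0]*2])-[310,200])*6).round(0).tolist())
```

```text
0 [[304.0, 497.0], [203.0, 501.0]]
8 [[313.0, 491.0], [214.0, 505.0]]
16 [[320.0, 484.0], [226.0, 508.0]]
```

arm_command:
  deltas:
    - {"xyz": [-0.0005, 0.005, -0.02], "turn": [0, 0, 0.07]}
    - {"xyz": [0, 0, -0.02], "turn": [0, 0, 0.07]}
    - {"xyz": [0, 0, -0.018], "turn": [0, 0, 0]}
    - {"xyz": [0, 0, -0.009], "turn": [0, 0, 0]}
    - {"xyz": [0, 0, 0], "turn": [0, 0, 0]}
    - {"xyz": [0, 0, 0], "turn": [0, 0, 0]}

```text
clock: 20.78
eef_pos: [447.0, 12.2, 0.6]
eef_rot: [-3.141, 0.001, -3.001]
wrist_force: [-0.5, 0.5, 0.5]
finger_gap: 94.0
```

arm_command:
  deltas:
    - {"xyz": [0, 0, 0], "turn": [0, 0, 0]}
    - {"xyz": [0, 0, 0], "turn": [0, 0, 0]}
    - {"xyz": [0, 0, 0], "turn": [0, 0, 0]}
    - {"xyz": [0, 0, 0], "turn": [0, 0, 0]}
    - {"xyz": [0, 0, 0], "turn": [0, 0, 0]}
    - {"xyz": [0, 0, 0], "turn": [0, 0, 0]}
    - {"xyz": [0, 0, 0], "turn": [0, 0, 0]}
  gripper: 1
  force: 25

```text
clock: 21.65
eef_pos: [446.6, 12.2, -0.1]
eef_rot: [-3.142, 0.0, -3.001]
wrist_force: [-1.0, -0.3, 1.7]
finger_gap: 58.2
```

Run:
```python
from h import *
c=camera('scene'); crop(c['color'],310,200,410,310,6,'i2'); st=read_state();p=st['eef_pos']; print(p,st['eef_rot'],st['finger_gap'],st['wrist_force'])
```

```text
[ 4.46539894e+02  1.21773174e+01 -1.32004421e-01] [-3.14157857e+00 -1.80433325e-05 -3.00138571e+00] 58.1789448462436 [-1.25379215 -0.73330683  1.48018506]
```

View pics/i2.png

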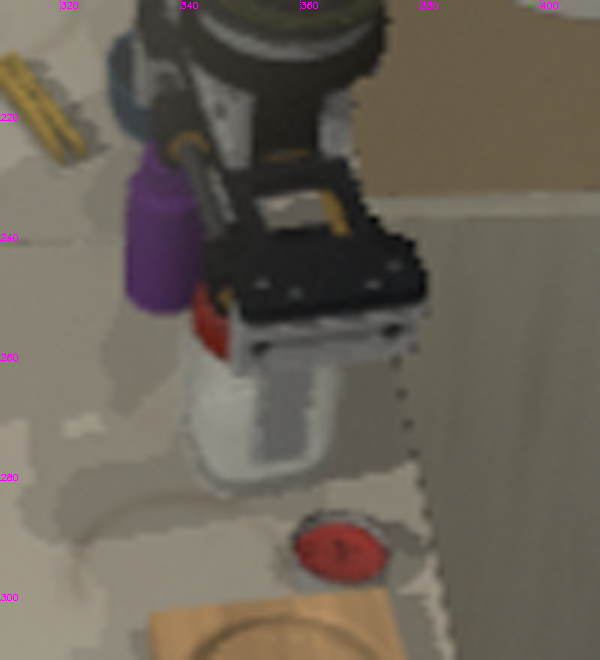

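arm_command:
  deltas:
    - {"xyz": [0, 0, 0.01], "turn": [0, 0, 0]}
    - {"xyz": [0, 0, 0.02], "turn": [0, 0, 0]}
    - {"xyz": [0, 0, 0.03], "turn": [0, 0, 0]}
    - {"xyz": [0, 0.02, 0], "turn": [0, 0, 0]}
    - {"xyz": [0.001, 0.03, 0], "turn": [0, 0, 0]}
    - {"xyz": [0.001, 0.035, 0], "turn": [0, 0, 0]}
    - {"xyz": [0.001, 0.03, 0], "turn": [0, 0, 0]}
    - {"xyz": [0.0008, 0.0255, 0], "turn": [0, 0, 0]}
    - {"xyz": [0, 0, 0], "turn": [0, 0, 0]}
    - {"xyz": [0, 0, 0], "turn": [0, 0, 0]}

```text
clock: 22.95
eef_pos: [450.2, 152.3, 60.0]
eef_rot: [-3.141, -0.0, -3.001]
wrist_force: [-0.4, -0.8, -3.4]
finger_gap: 58.0
```

Run:
```python
from h import *
c=camera('scene'); crop(c['color'],300,220,420,350,5,'i3'); st=read_state();p=st['eef_pos']; print(p,st['eef_rot'],st['finger_gap'],st['wrist_force'])
print(proj(c,[(p[0],p[1],p[2]+.1),(p[0],p[1]+29,p[2]+.1)]))
```

```text
[450.23213955 152.07841416  59.94272149] [-3.14145431e+00 -2.46165543e-04 -3.00179049e+00] 58.128497289515984 [-0.10042955 -0.35443935 -3.67122654]
[[357.79299754 301.739008  ]
 [359.37398473 312.11720319]]
```

View pics/i3.png

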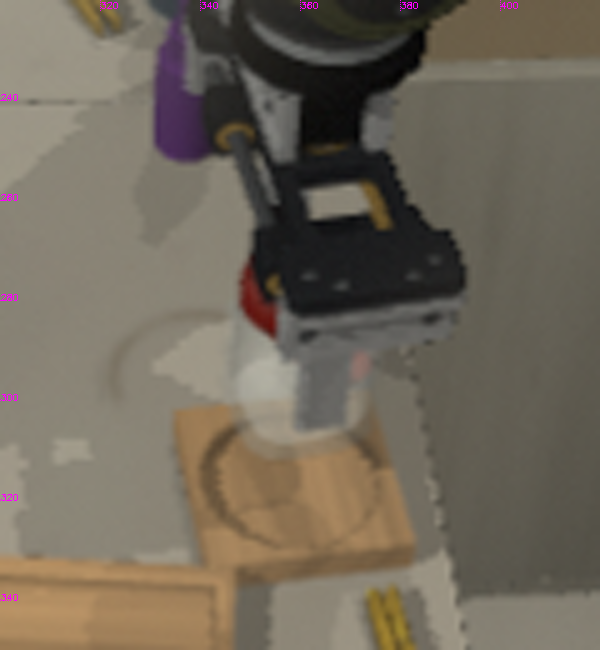

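arm_command:
  deltas:
    - {"xyz": [0, 0.0005, -0.018], "turn": [0, 0, 0]}
    - {"xyz": [0, 0, -0.015], "turn": [0, 0, 0]}
    - {"xyz": [0, 0, -0.009], "turn": [0, 0, 0]}
    - {"xyz": [0, 0, -0.005], "turn": [0, 0, 0]}
    - {"xyz": [0, 0, -0.003], "turn": [0, 0, 0]}
    - {"xyz": [0, 0, -0.0025], "turn": [0, 0, 0]}
    - {"xyz": [0, 0, 0], "turn": [0, 0, 0]}
    - {"xyz": [0, 0, 0], "turn": [0, 0, 0]}

```text
clock: 24.0
eef_pos: [450.6, 153.2, 7.9]
eef_rot: [3.142, 0.001, -3.001]
wrist_force: [-2.7, -1.4, 5.4]
finger_gap: 58.3
```

Run:
```python
from h import *
c=camera('scene'); crop(c['color'],300,220,420,350,5,'i4'); st=read_state();p=st['eef_pos']; print(p,st['eef_rot'],st['finger_gap'],st['wrist_force'])
```

```text
[450.58804943 153.24410986   7.87014213] [ 3.14157781e+00  6.97861536e-04 -3.00126898e+00] 57.7008476511842 [-3.12552507 -1.24398906  6.23301786]
```

View pics/i4.png

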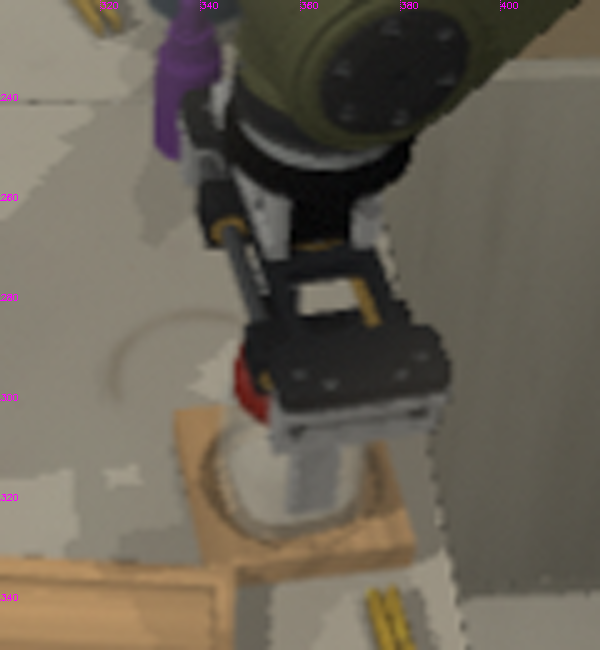

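arm_command:
  deltas:
    - {"xyz": [0, 0, 0], "turn": [0, 0, 0]}
    - {"xyz": [0, 0, 0], "turn": [0, 0, 0]}
    - {"xyz": [0, 0, 0], "turn": [0, 0, 0]}
    - {"xyz": [0, 0, 0], "turn": [0, 0, 0]}
  gripper: 0

```text
clock: 24.55
eef_pos: [450.4, 153.2, 7.3]
eef_rot: [3.142, 0.0, -3.001]
wrist_force: [-0.8, 0.4, -0.6]
finger_gap: 93.1
```

arm_command:
  deltas:
    - {"xyz": [0, 0, 0.02], "turn": [0, 0, 0]}
    - {"xyz": [0, 0, 0.03], "turn": [0, 0, 0]}
    - {"xyz": [0, 0, 0.035], "turn": [0, 0, 0]}
    - {"xyz": [0, 0, 0.035], "turn": [0, 0, 0]}
    - {"xyz": [0.001, -0.02, 0], "turn": [0, 0, -0.022]}
    - {"xyz": [0.002, -0.04, 0], "turn": [0, 0, -0.03]}
    - {"xyz": [0.002, -0.045, 0], "turn": [0, 0, -0.03]}
    - {"xyz": [0.002, -0.045, 0], "turn": [0, 0, -0.03]}
    - {"xyz": [0.002, -0.045, 0], "turn": [0, 0, -0.03]}
    - {"xyz": [0.002, -0.045, 0], "turn": [0, 0, -0.03]}
    - {"xyz": [0.002, -0.045, 0], "turn": [0, 0, 0]}
    - {"xyz": [0.001, -0.036, 0], "turn": [0, 0, 0]}

```text
clock: 26.05
eef_pos: [464.2, -169.5, 127.3]
eef_rot: [-3.142, 0.0, 3.109]
wrist_force: [-0.5, 0.3, 0.1]
finger_gap: 94.0
```

Run:
```python
from h import *
c=camera('scene'); crop(c['color'],300,150,420,340,4,'j1'); st=read_state();p=st['eef_pos']; print(p,st['eef_rot'],st['finger_gap'],st['wrist_force'])
c=camera('top'); crop(c['color'],160,180,310,270,5,'j2')
```

```text
[ 464.24291057 -172.41482046  127.31806016] [-3.14063152e+00  2.88537992e-04  3.10785090e+00] 93.9087692337405 [-0.59871741 -1.36713606 -1.24350285]
```

View pics/j1.png

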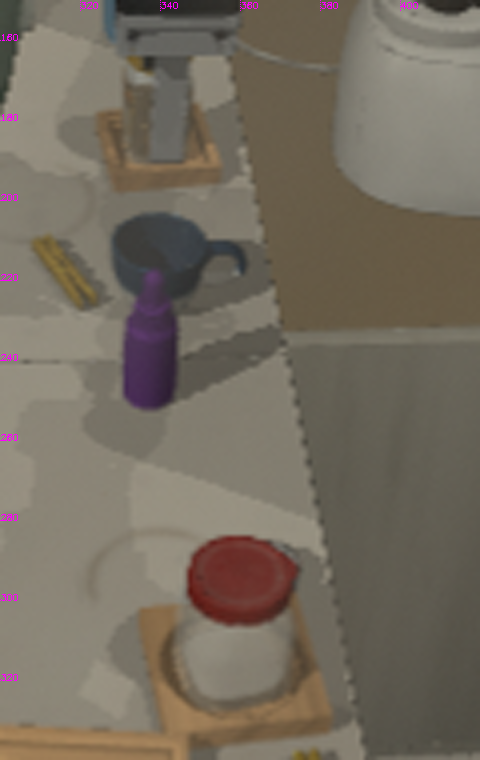

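View pics/j2.png

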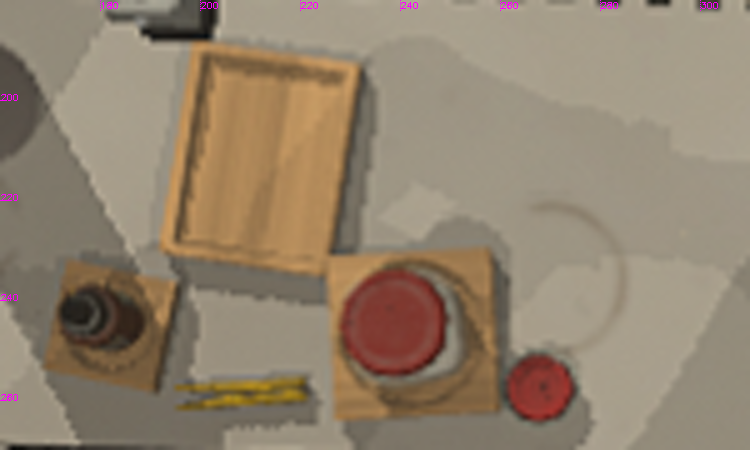

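arm_command:
  deltas:
    - {"xyz": [0, 0.0042, -0.025], "turn": [0, 0, 0]}
    - {"xyz": [0, 0, -0.03], "turn": [0, 0, 0]}
    - {"xyz": [0, 0, -0.03], "turn": [0, 0, 0]}
    - {"xyz": [0, 0, -0.01], "turn": [0, 0, 0]}
    - {"xyz": [0, 0, 0], "turn": [0, 0, 0]}
    - {"xyz": [0, 0, 0], "turn": [0, 0, 0]}

```text
clock: 26.9
eef_pos: [465.0, -163.8, 33.5]
eef_rot: [-3.141, 0.002, 3.11]
wrist_force: [-0.0, 0.7, 0.6]
finger_gap: 94.2
```

Run:
```python
from h import *
c=camera('scene'); crop(c['color'],310,130,400,260,6,'j3'); st=read_state();p=st['eef_pos']; print(p,st['eef_rot'],st['finger_gap'],st['wrist_force'])
for b in(0,36,44):print(b,proj(c,[(p[0],p[1]+47,p[2]-11+b),(p[0],p[1]+60,p[2]-11+b)]).tolist())
```

```text
[ 464.95364918 -163.78408614   33.42001982] [-3.14098261e+00  1.64628049e-03  3.10981353e+00] 94.05838092507882 [0.3128913  0.10924501 0.40360073]
0 [[338.8959162495069, 232.1018300859261], [339.36162043787186, 235.50763847962824]]
36 [[339.4798978741671, 221.2743786412172], [339.9582024152251, 224.6637243920717]]
44 [[339.61227743991964, 218.81715826361486], [340.0934602506372, 222.2023277749027]]
```

View pics/j3.png

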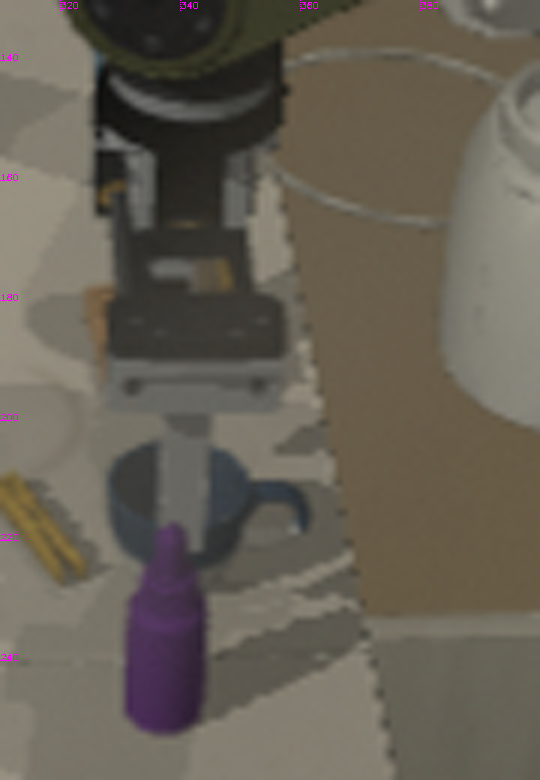

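arm_command:
  deltas:
    - {"xyz": [-0.0007, -0.0044, 0], "turn": [0, 0, 0]}
    - {"xyz": [0, 0, -0.015], "turn": [0, 0, 0]}
    - {"xyz": [0, 0, -0.015], "turn": [0, 0, 0]}
    - {"xyz": [0, 0, -0.009], "turn": [0, 0, 0]}
    - {"xyz": [0, 0, -0.0045], "turn": [0, 0, 0]}
    - {"xyz": [0, 0, 0], "turn": [0, 0, 0]}
    - {"xyz": [0, 0, 0], "turn": [0, 0, 0]}

```text
clock: 27.82
eef_pos: [463.9, -168.1, -10.8]
eef_rot: [-3.141, 0.001, 3.11]
wrist_force: [0.3, -0.8, 0.2]
finger_gap: 94.3
```

arm_command:
  deltas:
    - {"xyz": [0, 0, 0], "turn": [0, 0, 0]}
    - {"xyz": [0, 0, 0], "turn": [0, 0, 0]}
    - {"xyz": [0, 0, 0], "turn": [0, 0, 0]}
    - {"xyz": [0, 0, 0], "turn": [0, 0, 0]}
    - {"xyz": [0, 0, 0], "turn": [0, 0, 0]}
    - {"xyz": [0, 0, 0], "turn": [0, 0, 0]}
    - {"xyz": [0, 0, 0], "turn": [0, 0, 0]}
  gripper: 1
  force: 15

```text
clock: 28.7
eef_pos: [463.7, -168.1, -11.1]
eef_rot: [-3.141, 0.0, 3.11]
wrist_force: [0.3, -0.3, 0.3]
finger_gap: 59.4
```

Run:
```python
from h import *
c=camera('scene'); crop(c['color'],310,130,400,260,6,'j4'); st=read_state();p=st['eef_pos']; print(p,st['eef_rot'],st['finger_gap'],st['wrist_force'])
```

```text
[ 463.68191257 -168.0839298   -11.09937877] [-3.14146696e+00  8.46246777e-05  3.10980653e+00] 59.326605681178826 [-0.25556077 -1.38715774  0.65007087]
```

View pics/j4.png

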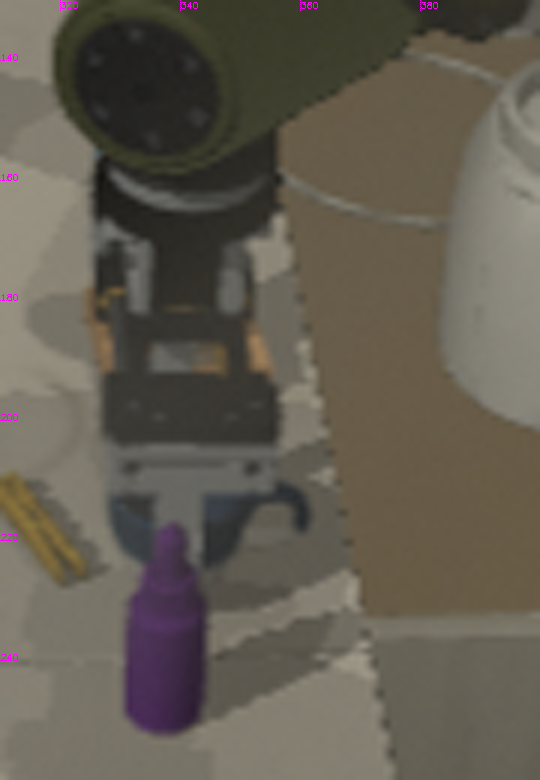

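arm_command:
  deltas:
    - {"xyz": [0, 0, 0.01], "turn": [0, 0, 0]}
    - {"xyz": [0, 0, 0.025], "turn": [0, 0, 0]}
    - {"xyz": [0, 0, 0.03], "turn": [0, 0, 0]}
    - {"xyz": [0, 0, 0.035], "turn": [0, 0, 0]}
    - {"xyz": [0, 0, 0.03], "turn": [0, 0, 0]}
    - {"xyz": [0.004, 0.02, 0], "turn": [0, 0, -0.01]}
    - {"xyz": [0.008, 0.035, 0], "turn": [0, 0, -0.015]}
    - {"xyz": [0.009, 0.04, 0], "turn": [0, 0, -0.015]}
    - {"xyz": [0.009, 0.04, 0], "turn": [0, 0, -0.015]}
    - {"xyz": [0.009, 0.04, 0], "turn": [0, 0, -0.015]}
    - {"xyz": [0.009, 0.04, 0], "turn": [0, 0, -0.015]}

```text
clock: 30.12
eef_pos: [511.7, 48.4, 119.4]
eef_rot: [3.141, 0.0, 3.024]
wrist_force: [0.1, -0.8, -2.0]
finger_gap: 59.0
```

arm_command:
  deltas:
    - {"xyz": [0.009, 0.04, 0], "turn": [0, 0, 0]}
    - {"xyz": [0.009, 0.04, 0], "turn": [0, 0, 0]}
    - {"xyz": [0.009, 0.04, 0], "turn": [0, 0, 0]}
    - {"xyz": [0.009, 0.038, 0], "turn": [0, 0, 0]}
    - {"xyz": [0.008, 0.033, 0], "turn": [0, 0, 0]}
    - {"xyz": [0, 0, 0], "turn": [0, 0, 0]}
    - {"xyz": [0, 0, 0], "turn": [0, 0, 0]}

```text
clock: 31.0
eef_pos: [555.4, 237.6, 119.0]
eef_rot: [-3.141, -0.0, 3.025]
wrist_force: [-0.2, -0.1, -1.2]
finger_gap: 59.1
```

Run:
```python
from h import *
c=camera('scene'); crop(c['color'],260,220,380,390,4.5,'k1'); st=read_state();p=st['eef_pos']; print(p,st['eef_rot'],st['finger_gap'],st['wrist_force'])
c=camera('top'); crop(c['color'],150,150,310,270,5,'k2')
```

```text
[555.50155219 237.25552612 119.07478143] [-3.14139560e+00 -1.06696790e-04  3.02427406e+00] 59.16982033174427 [-0.42497845  0.32979646 -0.72946876]
```

View pics/k1.png

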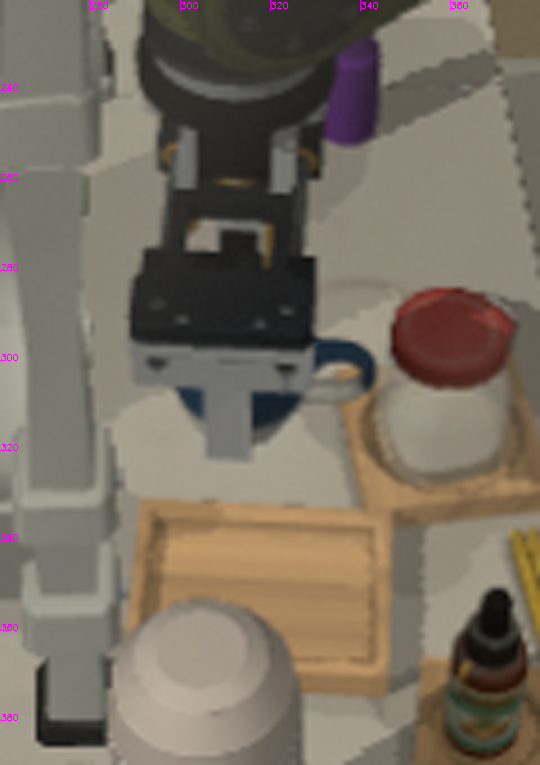

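View pics/k2.png

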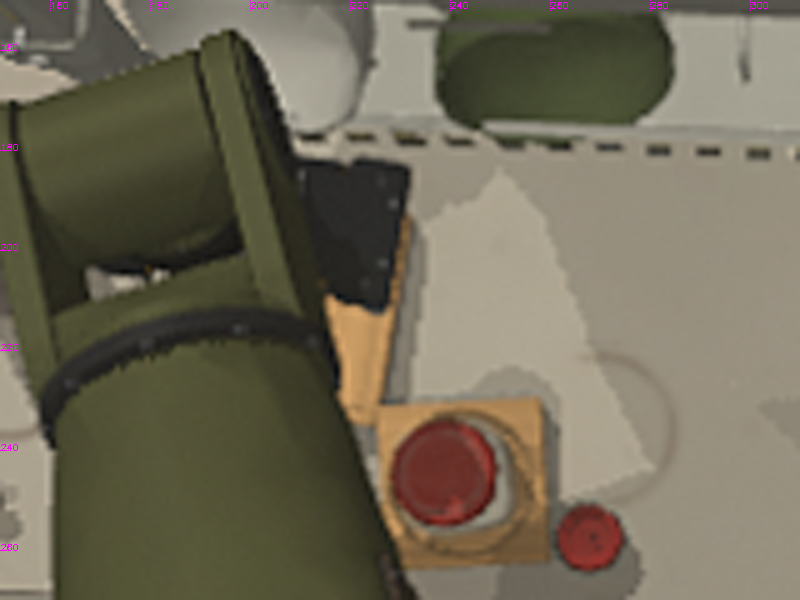

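arm_command:
  deltas:
    - {"xyz": [0, 0.0028, 0], "turn": [0, 0, 0]}
    - {"xyz": [0, 0, -0.02], "turn": [0, 0, 0]}
    - {"xyz": [0, 0, -0.025], "turn": [0, 0, 0]}
    - {"xyz": [0, 0, -0.025], "turn": [0, 0, 0]}
    - {"xyz": [0, 0, -0.02], "turn": [0, 0, 0]}
    - {"xyz": [0, 0, -0.015], "turn": [0, 0, 0]}
    - {"xyz": [0, 0, -0.005], "turn": [0, 0, 0]}
    - {"xyz": [0, 0, 0], "turn": [0, 0, 0]}
    - {"xyz": [0, 0, 0], "turn": [0, 0, 0]}

```text
clock: 32.22
eef_pos: [556.1, 240.9, 9.6]
eef_rot: [3.141, 0.001, 3.025]
wrist_force: [-0.0, -0.4, -0.6]
finger_gap: 59.3
```

Run:
```python
from h import *
c=camera('scene'); crop(c['color'],260,260,380,390,5,'k3'); st=read_state();p=st['eef_pos']; print(p,st['eef_rot'],st['finger_gap'],st['wrist_force'])
```

```text
[556.01797297 240.95264761   9.59602201] [3.14107338e+00 1.02520757e-03 3.02484398e+00] 59.84857325393923 [ 0.48988533  0.26447522 -2.66991827]
```

View pics/k3.png

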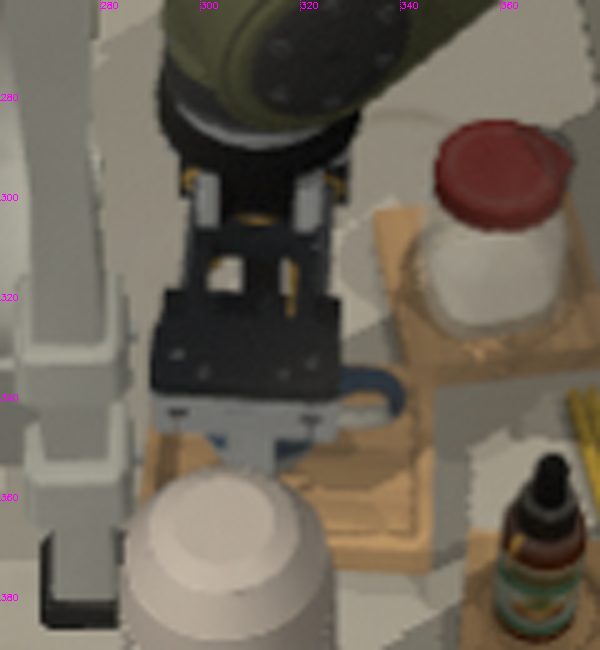

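arm_command:
  deltas:
    - {"xyz": [0, -0.0005, -0.006], "turn": [0, 0, 0]}
    - {"xyz": [0, 0, -0.004], "turn": [0, 0, 0]}
    - {"xyz": [0, 0, -0.002], "turn": [0, 0, 0]}
    - {"xyz": [0, 0, -0.001], "turn": [0, 0, 0]}
    - {"xyz": [0, 0, 0], "turn": [0, 0, 0]}
    - {"xyz": [0, 0, 0], "turn": [0, 0, 0]}

```text
clock: 33.02
eef_pos: [556.3, 240.2, -3.2]
eef_rot: [3.141, 0.001, 3.025]
wrist_force: [-2.1, -3.1, 7.7]
finger_gap: 59.3
```

arm_command:
  deltas:
    - {"xyz": [0, 0, 0], "turn": [0, 0, 0]}
    - {"xyz": [0, 0, 0], "turn": [0, 0, 0]}
    - {"xyz": [0, 0, 0], "turn": [0, 0, 0]}
    - {"xyz": [0, 0, 0], "turn": [0, 0, 0]}
    - {"xyz": [0, 0, 0], "turn": [0, 0, 0]}
  gripper: 0

```text
clock: 33.65
eef_pos: [555.6, 240.3, -4.2]
eef_rot: [-3.142, -0.0, 3.025]
wrist_force: [0.6, -0.7, 0.0]
finger_gap: 94.2
```

arm_command:
  deltas:
    - {"xyz": [0, 0, 0.02], "turn": [0, 0, 0]}
    - {"xyz": [0, 0, 0.03], "turn": [0, 0, 0]}
    - {"xyz": [0, 0, 0.035], "turn": [0, 0, 0]}
    - {"xyz": [0, 0, 0.035], "turn": [0, 0, 0]}
    - {"xyz": [0, 0, 0.03], "turn": [0, 0, 0]}
    - {"xyz": [-0.01, -0.04, 0], "turn": [0, 0, 0]}
    - {"xyz": [-0.01, -0.045, 0], "turn": [0, 0, 0]}
    - {"xyz": [-0.01, -0.045, 0], "turn": [0, 0, 0]}
    - {"xyz": [-0.01, -0.045, 0], "turn": [0, 0, 0]}
    - {"xyz": [-0.01, -0.045, 0], "turn": [0, 0, 0]}
    - {"xyz": [-0.01, -0.045, 0], "turn": [0, 0, 0]}
    - {"xyz": [0, 0, 0], "turn": [0, 0, 0]}

```text
clock: 35.15
eef_pos: [495.4, -26.9, 147.4]
eef_rot: [-3.141, 0.002, 3.022]
wrist_force: [-0.3, -0.5, 0.7]
finger_gap: 94.0
```

Run:
```python
from h import *
import pickle
c=camera('scene'); pickle.dump(c,open('sF.pkl','wb')); crop(c['color'],260,260,420,450,4,'l1'); st=read_state();p=st['eef_pos']; print(p,st['finger_gap'],st['wrist_force'])
c=camera('top'); pickle.dump(c,open('tF.pkl','wb')); crop(c['color'],110,165,270,270,5,'l2')
```

```text
[495.73373541 -25.60040344 147.22212062] 93.76000290595617 [-0.66539838  0.37896126 -0.37638664]
```

View pics/l1.png

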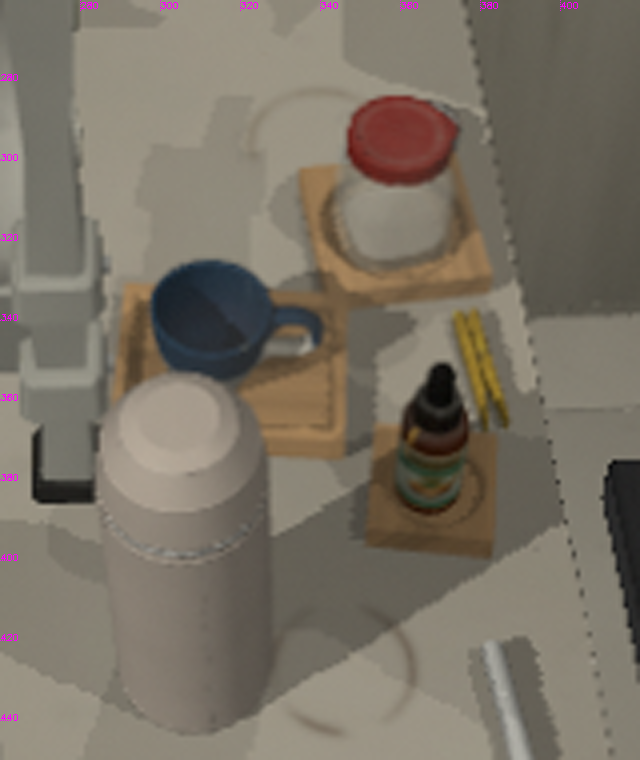

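View pics/l2.png

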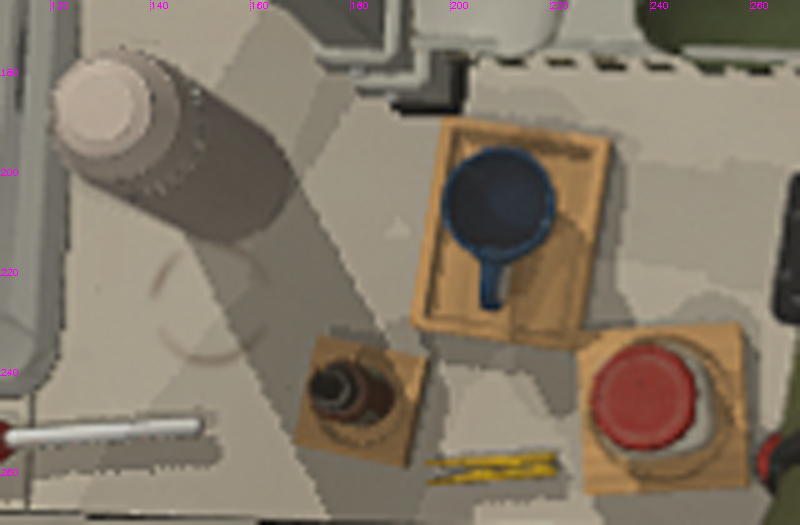

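Run:
```python
from h import *
import pickle
t=pickle.load(open('tF.pkl','rb'));s=pickle.load(open('sF.pkl','rb'))
f=lambda x,y:((x+.5)/5-.5+110,(y+.5)/5-.5+165)
np.set_printoptions(precision=1,suppress=True)
print('cup rim',onz(t,f(498,202),60),'want 556.7,240.3; tip',onz(t,f(490,308),53))
print('jar',onz(t,f(644,397),88),'want 450,152.6'); print('bulb',onz(t,f(331,391),108),'want 448.4,320.4')
t0=pickle.load(open('top0.pkl','rb'))
for b in((115,170,170,215),(460,230,515,275)):
    d=cv2.absdiff(t['color'],t0['color'])[b[1]:b[3],b[0]:b[2]]; print('flask diff',d.max(),d.mean())
crop(t['color'],300,200,520,280,3.6,'l3')
```

```text
cup rim [554.7 240.   60. ] want 556.7,240.3; tip [498.1 243.   53. ]
jar [450.7 152.8  88. ] want 450,152.6
bulb [447.5 313.  108. ] want 448.4,320.4
flask diff 68 8.544511784511785
flask diff 85 8.373198653198653
```

View pics/l3.png

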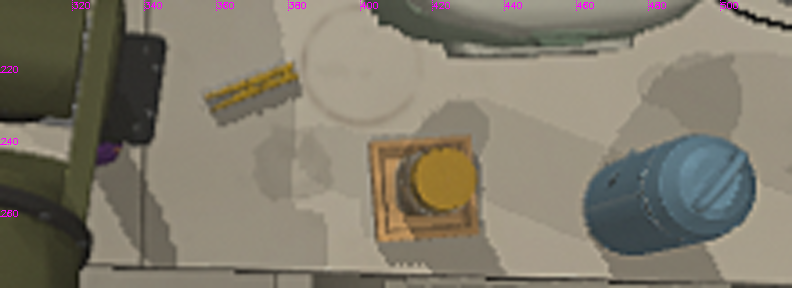

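Run:
```python
from h import *
import pickle
t=pickle.load(open('tF.pkl','rb'));s=pickle.load(open('sF.pkl','rb'))
A=[]
for c,(u0,v0,w,h) in((t,(165,230,36,32)),(s,(345,345,44,58))):
    k=540/h; a=cv2.resize(c['color'][v0:v0+h,u0:u0+w],None,fx=k,fy=k,interpolation=cv2.INTER_CUBIC); a=cv2.convertScaleAbs(a,alpha=1.5)
    for z,r in((8,16.5),(16,24.5),(78,16.5),(110,5)):
        d=np.linspace(0,6.283,60); p=proj(c,np.c_[448.4+r*np.cos(d),320.4+r*np.sin(d),np.full(60,z)])
        cv2.polylines(a,[((p-[u0,v0]+.5)*k).astype(int).reshape(-1,1,2)],True,(255,0,255),1)
    A.append(cv2.resize(a,(390,540)))
save(np.hstack(A),'l4')
```

```text
(no output)
```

View pics/l4.png

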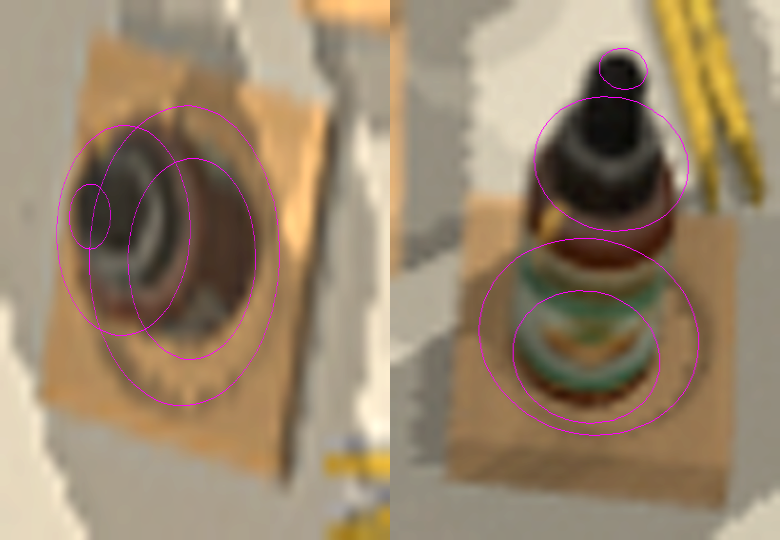

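Run:
```python
from h import *
print(read_state()['clock'],sign_off())
```

```text
the job is handed in; nothing more can be done
35.25 None
```

I placed all four containers upright in their holders, let them go, and handed the job in at 35.25 s of the 106 s allowed. No verdict was reported.

**Placements, from the last pictures (holder middle → measured, x/y in mm):**

| Container | Holder middle | Measured | Difference |
|---|---|---|---|
| Dropper bottle | 448, 320 | by overlay only | about 3 mm |
| Spice jar | 449, -327 | 450, -326 | about 1 mm |
| Red-lidded jar | 450, 153 | 451, 153 | under 1 mm |
| Cup bowl | 557, 240 | 555, 240 | 2 mm |

- The dropper bottle looked upright. Its 3 mm comes from an outline drawn over the picture. A single pixel on its bulb suggested 7 mm, which disagreed.
- The cup's handle lies along the recess to within about 4°.
- Each container met the recess floor at the expected height, with 5 to 13 N before release.
- By eye, both flasks are in the same place in the top view as at the start. The pixel-difference check on them came out non-zero (mean about 8), so it confirmed nothing. I put that down to changed shadows.

**One disagreement:** the fingertips appeared in the pictures about 40 mm higher than the reported TCP height implies. The first grasp therefore held the dropper bottle by its collar instead of its body. I allowed for this in the later grasps, and set each placing height relative to its own grasp height.

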